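# Take down a strainer cascade

### The arm

A 6-joint arm with a two-finger parallel gripper is mounted at the origin on a cart in front of the work surface, level with it; the furniture and walls round the work are solid. World frame = base frame: x ahead of the robot, y to its left, z up, the work surface at z = 0. Lengths are in m, angles in rad, forces in N, time in s.
With the tool pointing down it reaches from about 0.35 to 0.975 m from the base axis. Payload 4.9 kg.
Tool frame: the origin (TCP) lies midway between the tips of the shut fingers; the grasp point (between the pads) lies manip.tcp_to_grasp behind it (manip.tcp_to_grasp is the distance from the TCP to the grasp point, in m); z points along the fingers, y is the line along which they close (so a half turn about z gives the same grasp; the last joint's range is limited). The gripper opens to 85 mm and grips with 20 to 120 N. Pads are 22 mm wide; open, the fingers measure 114 mm over their backs; the gripper's body (76 mm by 85 mm) begins 54 mm behind the grasp point. The pads swing forward as they close: fully open they stand 13 mm farther back than shut.
Start: joints at [1.176, 0.053, 1.613, -0, 1.476, -0.119], TCP at [0.17, 0.601, 0.231] pointing down, gripper open.
Joint ranges: [-3.01, 3.01], [-1.01, 2.22], [0.06, 2.58], [-1.02, 4.17], [0.09, 2.62], [-3.14, 3.14]. Speed limits (rad/s): [2.57, 2.57, 3.14, 3.14, 3.14, 3.14].

### API

Orientations are given as a unit quaternion [w, x, y, z].
In Python, from plant import manip, grab_frame, calibration, job_done gives the robot as it stands.
- The arm moves only by the tool send_rows, never from a script. Its argument "rows" is a list of rows, each an object of numbers: "x", "y", "z": the shift along the tool's x, y, z normalised to -1 to 1, where 1 is 15 cm; "wx", "wy", "wz": the turn, a rotation vector about the tool's x, y, z normalised to -1 to 1, where 1 is pi/4 rad; "hand": the opening, from -1 (shut) to 1 (fully open). In form: [{"x": .., "y": .., "z": .., "wx": .., "wy": .., "wz": .., "hand": ..}, ...]. A call has exactly 10 rows; each row shifts and turns the commanded pose from where the row before left it, along the tool's axes as they then stand; what a row does not reach is not made up. A row lasts 1/12 s, in which the tool goes at most 41.7 mm and 7.16 degrees, less where a joint would pass 70% of its speed; a pose out of reach is approached as far as the arm can. A call with a number of a shift or a turn outside -1 to 1 is refused whole. A call with a gripper value outside its range is refused whole. The fingers move at their own pace and stop on an object; the grip force is fixed at half the most. Time passes only in rows, so rows that do not move let the fingers close, or fill a call up. It gives the time, the measured TCP pose, the force, the opening and the grip force at its end, in the units of the state.
- manip.state(): the state, without advancing time (a new reading comes with each control period).
- grab_frame(name): name is "scene" or "top" or "wrist"; returns the picture (420x560x3 uint8, blue, green, red); there is no depth.
- calibration(name): a dict with "camera_matrix" (3x3 intrinsics, pixels), "k1" (the pictures are not rectified: a ray, as slopes to the right and down, at radius r is drawn at 1 + k1 r^2 times it, then the intrinsics apply), "R" (3x3) and "t" (3): a world point X has camera coordinates R X + t. Camera axes: x right, y down, z forward; pixel columns grow to the right and rows downward; lengths in m; the calibration is good to about 2 mm. A picture is of the moment at which its call begins: read the wrist's pose just before it. calibration takes no time and is no camera call; for the wrist camera it gives the pose at the moment of the call.
- job_done(): hands the job in; it is judged then, once.
The state is a dict: "time": time; "joint_pos": joint angles; "joint_vel": joint speeds; "joint_efforts": joint torques, N m; "tool_pos": TCP position; "tool_rot": TCP orientation; "contact_force": force on the tool from outside, world axes, zero at the start; "ft_torque": the same for the moment, N m; "gripper_width": opening from 0.0 (shut) to 1.0 (fully open); "grasp_force": force on a finger pad.
Only numpy, scipy, OpenCV 4.12 (cv2) and the standard library are available. Lean on these libraries where they do the work, as an engineer would, in place of code of your own. Each camera call takes 0.05 s, during which the arm holds its last target. There are 200 camera calls.

### The job

The cascade filtration is finished: take the lid off the strainer stack and lay it knob up on the white tile, then take the strainers down from the top, one at a time, standing each upright in the recovery dish with the rim of its own colour, and last put the lid from the tile fully home on the receiver's mouth. Keep the strainers upright so that what they caught stays in them, set every part down rather than letting it drop, and leave the flask alone and the receiver standing.

Things in the scene. Friction and masses are not known exactly. Their poses are not given: they have to be found in the camera images.
- lid: grey lid: a 35 mm spigot 10 mm long with bevelled foot, above it a disc 46 mm across and 5 mm thick, on top a black knob 22 mm across and 20 mm tall (grip it there); 35 mm tall in all, 50 g. Origin: centre of the spigot's underside, z up. At the start on top of the stack, 122 mm above the receiver's origin.
- yellow_strainer: yellow mesh strainer: round cup 45 mm across, 24 mm tall (grip its upright wall), below it a 35 mm spigot 10 mm long with bevelled foot; 34 mm tall in all, 35 g. A flat tab, 16 mm wide, 3 mm thick, sticks out of the rim along +x to 40 mm from the axis. Origin: centre of the spigot's underside, z up. At first uppermost, 98 mm above the receiver's origin.
- red_strainer: red mesh strainer: round cup 45 mm across, 24 mm tall (grip its upright wall), below it a 35 mm spigot 10 mm long with bevelled foot; 34 mm tall in all, 35 g. A flat tab, 16 mm wide, 3 mm thick, sticks out of the rim along +x to 40 mm from the axis. Origin: centre of the spigot's underside, z up. At first the middle one, 74 mm above the receiver's origin.
- blue_strainer: blue mesh strainer: round cup 45 mm across, 24 mm tall (grip its upright wall), below it a 35 mm spigot 10 mm long with bevelled foot; 34 mm tall in all, 35 g. A flat tab, 16 mm wide, 3 mm thick, sticks out of the rim along +x to 40 mm from the axis. Origin: centre of the spigot's underside, z up. At first lowest, in the receiver's mouth, 50 mm above its origin.
- receiver: squat white jar, 80 mm across, 0.8 kg, loose; steel neck ring 56 mm across, hose barb along +x to 62 mm from the axis. Origin: centre of the underside. Mouth 60 mm above it. Mouth and strainer cups have a 39 mm bore, 12 mm deep or more, in which the spigots hang with 2 mm play, shoulder on the rim (fully home: origin 10 mm below the rim).
- yellow_dish: low white recovery dish with a yellow rim and a small yellow grip on its -x side; 80 mm across the rim, rim 14.5 mm high, 68 mm inside diameter, inner floor 3 mm above its underside. Origin: centre of the underside. Loose.
- red_dish: low white recovery dish with a red rim and a small red grip on its -x side; 80 mm across the rim, rim 14.5 mm high, 68 mm inside diameter, inner floor 3 mm above its underside. Origin: centre of the underside. Loose.
- blue_dish: low white recovery dish with a blue rim and a small blue grip on its -x side; 80 mm across the rim, rim 14.5 mm high, 68 mm inside diameter, inner floor 3 mm above its underside. Origin: centre of the underside. Loose.
- white_tile: white glazed tile, 80 x 80 mm, 6 mm thick, lying on the worktop. Origin: centre of its underside. Loose.
- flask: clear conical flask with an orange stopper, 88 mm across at the foot, 165 mm tall, standing among the work; a bystander. Origin: centre of the underside. Loose.
Not all that is in view belongs to the job. There is more than one size of the blue_strainer; the job needs the largest.

How it is judged:
By the outcome, as a careful person would: the job done as asked, in the order asked, and still so for the second after the job is handed in, with the robot touching nothing.
It also fails if it takes over 136 s, if anything falls off the work surface, if the arm or the gripper's body presses on something with over 40 N, if the wrist force passes 120 N, or if a joint passes its speed limit or range.

## Working session

There is one attempt and no reset: what is moved stays moved. The work goes in short steps, Python scripts to look and compute and a tool call to move; the robot and the scene stay as the last step left them, time stands still between calls to the robot, and variables do not carry over. Pictures are saved under pics/ and viewed, at most 16 in all, crops included, and the job is handed in when it is done.

Besides the shell and the picture viewer there is one more tool, called after ">>>" by a JSON object that holds its "name" and its "arguments". send_rows: Moves the arm, as the interface text tells. Scaled input: -1 to 1 covers 15 cm each way for a shift and pi/4 rad each way for a turn. Its arguments: {"type":"object","properties":{"rows":{"type":"array","items":{"type":"object","properties":{"x":{"type":"number","minimum":-1,"maximum":1},"y":{"type":"number","minimum":-1,"maximum":1},"z":{"type":"number","minimum":-1,"maximum":1},"wx":{"type":"number","minimum":-1,"maximum":1},"wy":{"type":"number","minimum":-1,"maximum":1},"wz":{"type":"number","minimum":-1,"maximum":1},"hand":{"type":"number"}}}}},"required":["rows"]}

```bash
ls; mkdir -p pics; python3 - <<'E'
from plant import manip, grab_frame, calibration
import cv2,numpy as np
print(manip.tcp_to_grasp); s=manip.state(); print(s)
for n in("scene","top","wrist"):
    f=grab_frame(n); cv2.imwrite(f"pics/{n}0.png",f)
    c=calibration(n); print(n,c)
E
```

```text
pics
0.0187
{'time': 0.0, 'joint_pos': array([ 1.17598440e+00,  5.33453365e-02,  1.61430848e+00,  3.86989135e-05,
        1.47600301e+00, -1.18988093e-01]), 'joint_vel': array([ 0.0001214 , -0.000317  ,  0.0002146 ,  0.00032458,  0.00057741,
        0.00035266]), 'joint_efforts': array([ 2.64501585e-03, -3.93682551e+01, -3.70177317e+01,  3.59040473e-05,
        7.12262525e-03, -7.80716164e-06]), 'tool_pos': array([0.16995077, 0.6007963 , 0.23006152]), 'tool_rot': array([-2.80864008e-04,  1.37476920e-01,  9.90504432e-01, -9.93319056e-04]), 'contact_force': array([-0.00743777,  0.10581261, -1.38675902]), 'ft_torque': array([ 0.00207609,  0.02660311, -0.02248492]), 'grasp_force': 0.0, 'gripper_width': 1.0029610011543744}
scene {'camera_matrix': array([[467.94624328,   0.        , 280.50736459],
       [  0.        , 467.94624328, 204.91030976],
       [  0.        ,   0.        ,   1.        ]]), 'k1': -0.000968996819426277, 'R': array([[-0.93990085, -0.34120553,  0.01285201],
       [-0.15614206,  0.39603326, -0.90486315],
       [ 0.30365449, -0.85248838, -0.42550854]]), 't': array([0
[... 193 characters left out ...]
  ,   1.        ]]), 'k1': -0.045313170438665444, 'R': array([[-2.83968987e-02, -9.99592597e-01, -2.87323781e-03],
       [-9.93959090e-01,  2.85414750e-02, -1.05975054e-01],
       [ 1.06013886e-01, -1.53482019e-04, -9.94364638e-01]]), 't': array([-0.02241038,  0.53267098,  0.90207179])}
wrist {'camera_matrix': array([[350.51100378,   0.        , 281.78261793],
       [  0.        , 350.51100378, 206.2180212 ],
       [  0.        ,   0.        ,   1.        ]]), 'k1': -0.03760917491108814, 'R': array([[ 0.27153714,  0.96242368, -0.00287283],
       [ 0.92089321, -0.25895002,  0.29137705],
       [ 0.27968425, -0.08176526, -0.95660397]]), 't': array([-0.62411404, -0.03877877,  0.3811298 ])}
```

View pics/scene0.png

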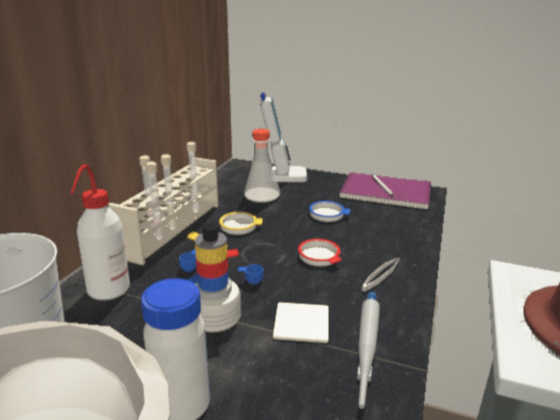

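View pics/top0.png

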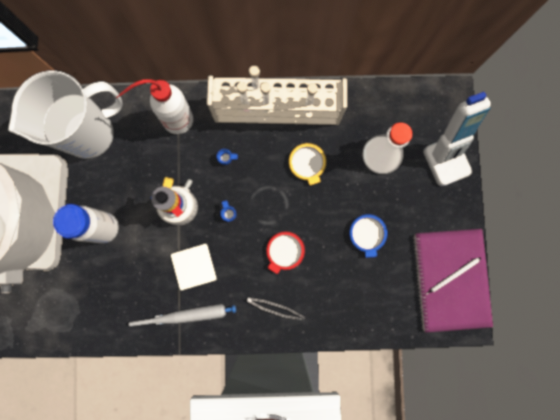

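Top view: the stack is at about (172,203) and the tile at (194,267). The yellow dish is at (307,162), red at (285,251) and blue at (368,233). The flask is at (383,155). Two small blue cups, at (225,157) and (228,213), could be mistaken for the blue strainer. The wanted one is the blue part of the stack, at about (212,283) in the scene view. I'll check this in a close crop.

```bash
python3 - <<'E'
import cv2,numpy as np
t=cv2.imread('pics/top0.png');s=cv2.imread('pics/scene0.png')
a=cv2.resize(t[140:240,145:245],(400,400),interpolation=cv2.INTER_CUBIC)
b=cv2.resize(s[225:335,165:275],(400,400),interpolation=cv2.INTER_CUBIC)
c=cv2.resize(t[140:290,260:400],None,fx=4,fy=4,interpolation=cv2.INTER_CUBIC)
cv2.imwrite('pics/crop1.png',np.hstack([a,b]))
cv2.imwrite('pics/crop2.png',c)
E
```

```text
(no output)
```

View pics/crop1.png

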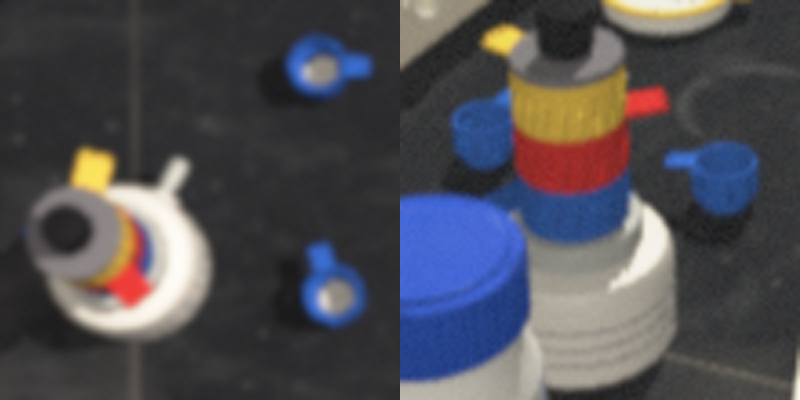

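View pics/crop2.png

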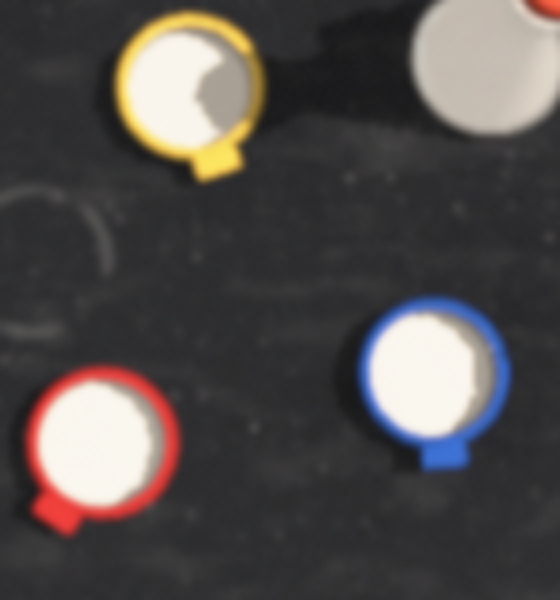

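The crop confirms the choice: the full-size yellow, red and blue cups are in the stack, and the two loose blue cups are much smaller. The yellow tab points roughly +x, red roughly −x−y and blue roughly +y. Next I'll triangulate.

```bash
cat > h.py <<'E'
import numpy as np, cv2
from plant import manip, grab_frame, calibration
from scipy.spatial.transform import Rotation as Ro
def ray(c,p):
    K=c["camera_matrix"]; d=np.array([(p[0]-K[0,2])/K[0,0],(p[1]-K[1,2])/K[1,1]])
    u=d.copy()
    for _ in range(20): u=d/(1+c["k1"]*(u@u))
    R=c["R"]; v=R.T@np.r_[u,1]; return -R.T@c["t"], v/np.linalg.norm(v)
def plane(c,p,z):
    o,v=ray(c,p); return o+v*(z-o[2])/v[2]
def tri(obs):
    A=0;b=0
    for c,p in obs:
        o,v=ray(c,p); M=np.eye(3)-np.outer(v,v); A=A+M; b=b+M@o
    X=np.linalg.solve(A,b)
    return X,[np.linalg.norm((np.eye(3)-np.outer(v,v))@(X-o)) for o,v in (ray(c,p) for c,p in obs)]
def proj(c,X):
    q=c["R"]@np.asarray(X)+c["t"]; u=q[:2]/q[2]; u=u*(1+c["k1"]*(u@u)); K=c["camera_matrix"]
    return u*K[0,0]+K[:2,2]
def go(x,y,z,ang=None):
    "remaining move in scaled tool units; ang = wanted closing-line angle, deg"
    s=manip.state(); q=s["tool_rot"]; R=Ro.from_quat([q[1],q[2],q[3],q[0]])
    d=R.inv().apply(np.array([x,y,z])-s["tool_pos"])/.15
    M=R.as_matrix(); a=np.degrees(np.arctan2(M[1,1],M[0,1]))
    w=0
    if ang is not None: w=-((ang-a+90)%180-90)
    else: ang=a
    t=np.radians(a-w); T=np.column_stack([[np.sin(t),-np.cos(t),0],[np.cos(t),np.sin(t),0],[0,0,-1]])
    rv=(R.inv()*Ro.from_matrix(T)).as_rotvec()/(np.pi/4)
    print("shift",d.round(3),"turn",rv.round(3),"closing",a.round(1),"j",s["joint_pos"].round(2),"t",round(s["time"],1))
    d2=T.T@np.array([np.array([x,y,z])-s["tool_pos"]])[0]/.15
    print(" shift in turned axes",d2.round(3))
E
python3 - <<'E'
from h import *
T=calibration("top");S=calibration("scene")
print("lid disc",tri([(T,(164.7,198.7)),(S,(211,239.5))]))
for n,p,z in (("disc",(164.7,198.7),.137),("knobtop",(162,197.8),.157),("y",(307.5,161.5),.0145),("r",(285.75,250.75),.0145),("b",(368.75,232.75),.0145),("tile",(194,267),.006),("flask",(383,155),0.0),("ytab",(168.5,181),.132),("rtab",(177.5,212),.107),("barb",(189.5,181),.05),("jar",(178,205),.04),("bottle",(88,223),.1)):
    print(n,plane(T,p,z).round(4))
for n,p,z in (("disc",(211,239.5),.137),("ydish",(239.5,223),.0145),("rdish",(319.5,252),.0145),("bdish",(327,211),.0145),("tile",(302,322),.006),("bottlecap",(172,296),.13),("rackfront",(130,255),0)): print(n,plane(S,p,z).round(4))
E
```

```text
lid disc (array([0.56058796, 0.17457309, 0.13385861]), [np.float64(0.0005875498576197832), np.float64(0.0005875498576199324)])
disc [0.5595 0.1735 0.137 ]
knobtop [0.5583 0.1734 0.157 ]
y [ 0.6517 -0.1083  0.0145]
r [ 0.4583 -0.0548  0.0145]
b [ 0.4917 -0.2347  0.0145]
tile [0.429  0.1441 0.006 ]
flask [ 0.6653 -0.2786  0.    ]
ytab [0.5943 0.1675 0.132 ]
rtab [0.5372 0.1561 0.107 ]
barb [0.6091 0.1436 0.05  ]
jar [0.5603 0.1703 0.04  ]
bottle [0.5213 0.3362 0.1   ]
disc [0.5585 0.1795 0.137 ]
ydish [ 0.6427 -0.0963  0.0145]
rdish [ 0.4537 -0.0431  0.0145]
bdish [ 0.4859 -0.2199  0.0145]
tile [0.4264 0.1513 0.006 ]
bottlecap [0.544  0.3076 0.13  ]
rackfront [0.7932 0.0743 0.    ]
```

```bash
python3 - <<'E'
from h import *
go(0.44,0.17,0.30,104)
s=manip.state();q=s["tool_rot"];R=Ro.from_quat([q[1],q[2],q[3],q[0]])
W=calibration("wrist");C=-W["R"].T@W["t"]
print("cam in tool",R.inv().apply(C-s["tool_pos"]).round(3),"axis in tool",R.inv().apply(W["R"][2]).round(3))
S=calibration("scene")
print("btab",plane(S,(193.9,280),.083).round(4))
E
```

```text
Traceback (most recent call last):
  File "h.py", line 29, in go
    rv=(R.inv()*Ro.from_matrix(T)).as_rotvec()/(np.pi/4)
                ~~~~~~~~~~~~~~^^^
  File "scipy/spatial/transform/_rotation.pyx", line 1143, in scipy.spatial.transform._rotation.Rotation.from_matrix
ValueError: Non-positive determinant (left-handed or null coordinate frame) in rotation matrix 0: [[ 0.97029573 -0.2419219   0.        ]
 [ 0.2419219   0.97029573  0.        ]
 [ 0.          0.         -1.        ]].
```

```bash
sed -i 's/\[\[np.sin(t),-np.cos(t),0\]/[[-np.sin(t),np.cos(t),0]/' h.py; python3 - <<'E'
from h import *
go(0.44,0.17,0.30,104)
s=manip.state();q=s["tool_rot"];R=Ro.from_quat([q[1],q[2],q[3],q[0]])
W=calibration("wrist");C=-W["R"].T@W["t"]
print("cam in tool",R.inv().apply(C-s["tool_pos"]).round(3),"axis in tool",R.inv().apply(W["R"][2]).round(3))
S=calibration("scene")
print("btab",plane(S,(193.9,280),.083).round(4))
E
```

```text
shift [-2.514 -2.275 -0.461] turn [-0.002 -0.001 -0.662] closing 74.2 j [ 1.18  0.05  1.61  0.    1.48 -0.12] t 0.1
 shift in turned axes [-1.052 -3.223 -0.464]
cam in tool [ 0.074  0.    -0.144] axis in tool [-0.292 -0.001  0.957]
btab [0.5734 0.2093 0.083 ]
```

>>> {"name": "send_rows", "arguments": {"rows": [{"z": -0.093,"wz": -0.132,"hand": 1},{"z": -0.093,"wz": -0.132,"hand": 1},{"z": -0.093,"wz": -0.132,"hand": 1},{"z": -0.093,"wz": -0.132,"hand": 1},{"z": -0.093,"wz": -0.132,"hand": 1},{"x": -0.07,"y": -0.215,"hand": 1},{"x": -0.07,"y": -0.215,"hand": 1},{"x": -0.07,"y": -0.215,"hand": 1},{"x": -0.07,"y": -0.215,"hand": 1},{"x": -0.07,"y": -0.215,"hand": 1}]}}

```text
invalid input at $.rows[0]: expected keys x, y, z, wx, wy, wz, hand
```

>>> {"name": "send_rows", "arguments": {"rows": [{"x": -0.07,"y": -0.215,"hand": 1},{"x": -0.07,"y": -0.215,"hand": 1},{"x": -0.07,"y": -0.215,"hand": 1},{"x": -0.07,"y": -0.215,"hand": 1},{"x": -0.07,"y": -0.215,"hand": 1},{"x": -0.07,"y": -0.215,"hand": 1},{"x": -0.07,"y": -0.215,"hand": 1},{"x": -0.07,"y": -0.215,"hand": 1},{"x": -0.07,"y": -0.215,"hand": 1},{"x": -0.07,"y": -0.215,"hand": 1}]}}

```text
invalid input at $.rows[0]: expected keys x, y, z, wx, wy, wz, hand
```

```bash
python3 - <<'E'
from h import *
import pickle
go(0.56,0.1735,0.26,104)
W=calibration("wrist");f=grab_frame("wrist");cv2.imwrite("pics/w1.png",f);pickle.dump(W,open("w1.pkl","wb"))
print(proj(W,(.56,.1735,.137)))
E
```

```text
shift [-3.278 -2.034 -0.195] turn [-0.002 -0.001 -0.662] closing 74.2 j [ 1.18  0.05  1.61  0.    1.48 -0.12] t 0.1
 shift in turned axes [-1.833 -3.394 -0.198]
[ 30.045625   595.12431008]
```

View pics/w1.png

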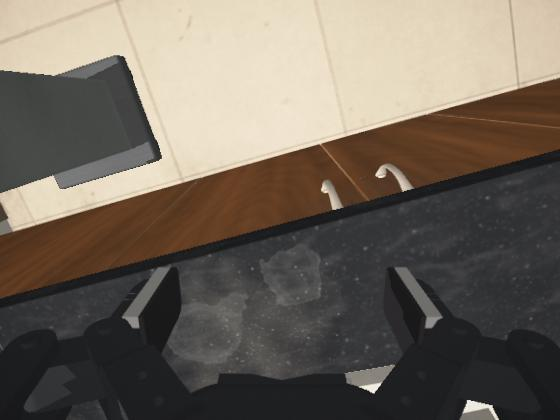

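The rows need every key, so neither call moved the arm. The picture is from the start pose and shows only the worktop edge and the fingers. I'll resend the moves in full.

>>> {"name": "send_rows", "arguments": {"rows": [{"x": 0,"y": 0,"z": -0.093,"wx": 0,"wy": 0,"wz": -0.132,"hand": 1},{"x": 0,"y": 0,"z": -0.093,"wx": 0,"wy": 0,"wz": -0.132,"hand": 1},{"x": 0,"y": 0,"z": -0.093,"wx": 0,"wy": 0,"wz": -0.132,"hand": 1},{"x": 0,"y": 0,"z": -0.093,"wx": 0,"wy": 0,"wz": -0.132,"hand": 1},{"x": 0,"y": 0,"z": -0.093,"wx": 0,"wy": 0,"wz": -0.132,"hand": 1},{"x": -0.07,"y": -0.215,"z": 0,"wx": 0,"wy": 0,"wz": 0,"hand": 1},{"x": -0.07,"y": -0.215,"z": 0,"wx": 0,"wy": 0,"wz": 0,"hand": 1},{"x": -0.07,"y": -0.215,"z": 0,"wx": 0,"wy": 0,"wz": 0,"hand": 1},{"x": -0.07,"y": -0.215,"z": 0,"wx": 0,"wy": 0,"wz": 0,"hand": 1},{"x": -0.07,"y": -0.215,"z": 0,"wx": 0,"wy": 0,"wz": 0,"hand": 1}]}}

```text
time: 1.03
tool_pos: [0.2603, 0.456, 0.3008]
tool_rot: [-0.0, -0.121, 0.993, -0.0]
contact_force: [0.1, 0.2, 0.5]
gripper_width: 1.003
grasp_force: 0.0
```

>>> {"name": "send_rows", "arguments": {"rows": [{"x": -0.07,"y": -0.215,"z": 0,"wx": 0,"wy": 0,"wz": 0,"hand": 1},{"x": -0.07,"y": -0.215,"z": 0,"wx": 0,"wy": 0,"wz": 0,"hand": 1},{"x": -0.07,"y": -0.215,"z": 0,"wx": 0,"wy": 0,"wz": 0,"hand": 1},{"x": -0.07,"y": -0.215,"z": 0,"wx": 0,"wy": 0,"wz": 0,"hand": 1},{"x": -0.07,"y": -0.215,"z": 0,"wx": 0,"wy": 0,"wz": 0,"hand": 1},{"x": -0.07,"y": -0.215,"z": 0,"wx": 0,"wy": 0,"wz": 0,"hand": 1},{"x": -0.07,"y": -0.215,"z": 0,"wx": 0,"wy": 0,"wz": 0,"hand": 1},{"x": -0.07,"y": -0.215,"z": 0,"wx": 0,"wy": 0,"wz": 0,"hand": 1},{"x": -0.07,"y": -0.215,"z": 0,"wx": 0,"wy": 0,"wz": 0,"hand": 1},{"x": -0.07,"y": -0.215,"z": 0,"wx": 0,"wy": 0,"wz": 0,"hand": 1}]}}

```text
time: 1.87
tool_pos: [0.4397, 0.168, 0.301]
tool_rot: [0.0, -0.121, 0.993, 0.0]
contact_force: [0.2, 1.3, 0.9]
gripper_width: 0.999
grasp_force: 0.0
```

```bash
python3 - <<'E'
from h import *
import pickle
go(0.56,0.1735,0.26,104)
W=calibration("wrist");f=grab_frame("wrist");cv2.imwrite("pics/w1.png",f);pickle.dump(W,open("w1.pkl","wb"))
print(proj(W,(.56,.1735,.137)))
E
```

```text
shift [-0.787 -0.157  0.274] turn [ 0.     0.    -0.002] closing 103.9 j [ 0.21 -0.36  1.87  0.    1.63 -1.61] t 1.9
 shift in turned axes [-0.787 -0.158  0.273]
[258.07702088 300.29470369]
```

>>> {"name": "send_rows", "arguments": {"rows": [{"x": -0.12,"y": -0.025,"z": 0,"wx": 0,"wy": 0,"wz": 0,"hand": 1},{"x": -0.12,"y": -0.025,"z": 0,"wx": 0,"wy": 0,"wz": 0,"hand": 1},{"x": -0.12,"y": -0.025,"z": 0,"wx": 0,"wy": 0,"wz": 0,"hand": 1},{"x": -0.12,"y": -0.025,"z": 0,"wx": 0,"wy": 0,"wz": 0,"hand": 1},{"x": -0.1,"y": -0.025,"z": 0,"wx": 0,"wy": 0,"wz": 0,"hand": 1},{"x": -0.1,"y": -0.02,"z": 0,"wx": 0,"wy": 0,"wz": 0,"hand": 1},{"x": -0.1,"y": -0.02,"z": 0,"wx": 0,"wy": 0,"wz": 0,"hand": 1},{"x": 0,"y": 0,"z": 0,"wx": 0,"wy": 0,"wz": 0,"hand": 1},{"x": 0,"y": 0,"z": 0,"wx": 0,"wy": 0,"wz": 0,"hand": 1},{"x": 0,"y": 0,"z": 0,"wx": 0,"wy": 0,"wz": 0,"hand": 1}]}}

```text
time: 2.75
tool_pos: [0.5581, 0.1738, 0.3008]
tool_rot: [-0.0, -0.121, 0.993, 0.0]
contact_force: [-0.2, -0.9, 0.3]
gripper_width: 1.001
grasp_force: 0.0
```

```bash
python3 - <<'E'
from h import *
import pickle
go(0.56,0.1735,0.26,104)
W=calibration("wrist");f=grab_frame("wrist");cv2.imwrite("pics/w2.png",f);pickle.dump(W,open("w2.pkl","wb"))
W1=pickle.load(open("w1.pkl","rb"));f1=cv2.imread("pics/w1.png")
o=[]
for c,g in((W1,f1),(W,f)):
    p=proj(c,(.56,.1735,.115)).astype(int); x0=max(0,p[0]-100);y0=max(0,p[1]-110);y0=min(y0,420-200);print(x0,y0)
    o.append(cv2.resize(g[y0:y0+200,x0:x0+200],(400,400),interpolation=cv2.INTER_CUBIC))
cv2.imwrite("pics/w12.png",np.hstack(o))
E
```

```text
shift [-0.012 -0.005  0.272] turn [ 0.    -0.001 -0.002] closing 103.9 j [ 0.17 -0.07  1.62  0.    1.59 -1.64] t 2.8
 shift in turned axes [-0.011 -0.005  0.272]
159 178
180 72
```

View pics/w12.png

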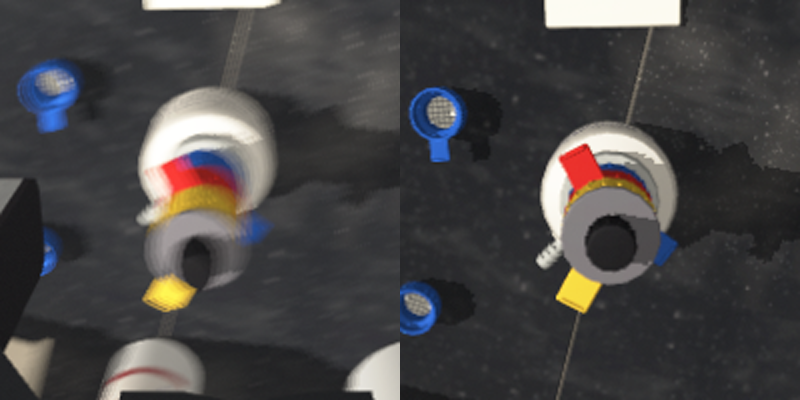

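```bash
python3 - <<'E'
from h import *
import pickle
W=pickle.load(open("w2.pkl","rb"));T=calibration("top")
print("disc tri",tri([(W,(285.5,189.75)),(T,(164.7,198.7))]))
print("knob tri",tri([(W,(285.5,194)),(T,(162,197.8))]))
D=plane(W,(285.5,189.75),.137);print("disc",D,"knob",plane(W,(285.5,194),.157))
for n,p,z in(("y",(269,217),.132),("r",(269,154.5),.108),("b",(313.5,197),.084),("barb",(254,199),.05)):
    d=plane(W,p,z)-D;print(n,d.round(4),np.degrees(np.arctan2(d[1],d[0])).round(0))
E
```

```text
disc tri (array([0.56357746, 0.17866693, 0.11980974]), [np.float64(0.0014929798529193458), np.float64(0.001492979852919054)])
knob tri (array([0.56190173, 0.17797578, 0.14244086]), [np.float64(0.0014794160982254925), np.float64(0.0014794160982253887)])
disc [0.56080455 0.17809035 0.137     ] knob [0.55955384 0.17758181 0.157     ]
y [ 0.0306 -0.0083 -0.005 ] -15.0
r [-0.023  -0.0219 -0.029 ] -136.0
b [ 0.0134  0.0347 -0.053 ] 69.0
barb [ 0.0408 -0.0269 -0.087 ] -33.0
```

>>> {"name": "send_rows", "arguments": {"rows": [{"x": -0.011,"y": 0.011,"z": 0.1,"wx": 0,"wy": 0,"wz": 0,"hand": 1},{"x": -0.011,"y": 0.011,"z": 0.1,"wx": 0,"wy": 0,"wz": 0,"hand": 1},{"x": 0,"y": 0,"z": 0.1,"wx": 0,"wy": 0,"wz": 0,"hand": 1},{"x": 0,"y": 0,"z": 0.1,"wx": 0,"wy": 0,"wz": 0,"hand": 1},{"x": 0,"y": 0,"z": 0.1,"wx": 0,"wy": 0,"wz": 0,"hand": 1},{"x": 0,"y": 0,"z": 0.1,"wx": 0,"wy": 0,"wz": 0,"hand": 1},{"x": 0,"y": 0,"z": 0.07,"wx": 0,"wy": 0,"wz": 0,"hand": 1},{"x": 0,"y": 0,"z": 0,"wx": 0,"wy": 0,"wz": 0,"hand": 1},{"x": 0,"y": 0,"z": 0,"wx": 0,"wy": 0,"wz": 0,"hand": 1},{"x": 0,"y": 0,"z": 0,"wx": 0,"wy": 0,"wz": 0,"hand": 1}]}}

```text
time: 3.63
tool_pos: [0.5616, 0.1778, 0.2018]
tool_rot: [0.001, -0.121, 0.993, 0.0]
contact_force: [0.5, 1.0, 0.4]
gripper_width: 0.998
grasp_force: 0.0
```

```bash
python3 - <<'E'
from h import *
import pickle
go(0.5605,0.1778,0.14,104)
W=calibration("wrist");f=grab_frame("wrist");cv2.imwrite("pics/w3.png",f);pickle.dump(W,open("w3.pkl","wb"))
print(proj(W,(.5605,.1778,.137)),proj(W,manip.state()["tool_pos"]))
E
```

```text
shift [0.008 0.002 0.412] turn [-0.     0.002 -0.002] closing 103.9 j [ 0.18 -0.01  1.73  0.    1.42 -1.63] t 3.6
 shift in turned axes [0.007 0.002 0.412]
[281.83883702 220.84378632] [281.10759381 271.2528049 ]
```

View pics/w3.png

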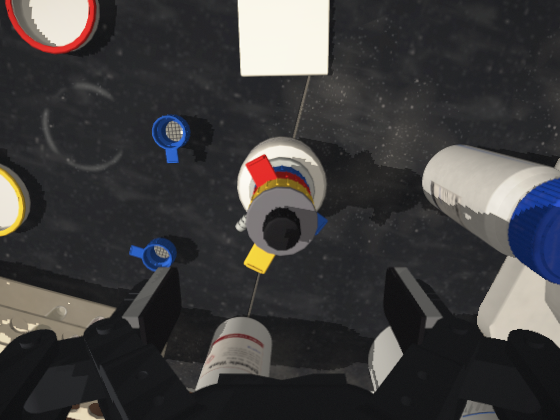

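The wrist view shows the lid disc at (282,221) and the knob at (282,230), centred between the fingers as predicted. The disc is 72 px wide, which agrees with its height of about 0.137 m. I'll grip the knob.

```bash
python3 - <<'E'
from h import *
import pickle
W2=pickle.load(open("w2.pkl","rb"));W=pickle.load(open("w3.pkl","rb"));
print(tri([(W2,(285.5,189.75)),(W,(282,221))]),tri([(W2,(285.5,194)),(W,(282,230))]))
E
```

```text
(array([0.56140868, 0.17819779, 0.13454649]), [np.float64(6.674048114141304e-05), np.float64(6.674048114140802e-05)]) (array([0.56066875, 0.17792916, 0.15261871]), [np.float64(2.3644987844565773e-05), np.float64(2.3644987844599275e-05)])
```

>>> {"name": "send_rows", "arguments": {"rows": [{"x": 0,"y": 0,"z": 0.08,"wx": 0,"wy": 0,"wz": 0,"hand": 1},{"x": 0,"y": 0,"z": 0.08,"wx": 0,"wy": 0,"wz": 0,"hand": 1},{"x": 0,"y": 0,"z": 0.08,"wx": 0,"wy": 0,"wz": 0,"hand": 1},{"x": 0,"y": 0,"z": 0.08,"wx": 0,"wy": 0,"wz": 0,"hand": 0.2},{"x": 0,"y": 0,"z": 0.05,"wx": 0,"wy": 0,"wz": 0,"hand": 0},{"x": 0,"y": 0,"z": 0.03,"wx": 0,"wy": 0,"wz": 0,"hand": 0},{"x": 0,"y": 0,"z": 0,"wx": 0,"wy": 0,"wz": 0,"hand": -0.2},{"x": 0,"y": 0,"z": 0,"wx": 0,"wy": 0,"wz": 0,"hand": -0.3},{"x": 0,"y": 0,"z": 0,"wx": 0,"wy": 0,"wz": 0,"hand": -0.3},{"x": 0,"y": 0,"z": 0,"wx": 0,"wy": 0,"wz": 0,"hand": -0.3}]}}

```text
time: 4.52
tool_pos: [0.5618, 0.1778, 0.1415]
tool_rot: [0.001, -0.121, 0.993, 0.0]
contact_force: [-0.1, -0.6, -0.9]
gripper_width: 0.351
grasp_force: 0.0
```

>>> {"name": "send_rows", "arguments": {"rows": [{"x": 0,"y": 0,"z": 0,"wx": 0,"wy": 0,"wz": 0,"hand": -0.5},{"x": 0,"y": 0,"z": 0,"wx": 0,"wy": 0,"wz": 0,"hand": -0.6},{"x": 0,"y": 0,"z": 0,"wx": 0,"wy": 0,"wz": 0,"hand": -1},{"x": 0,"y": 0,"z": 0,"wx": 0,"wy": 0,"wz": 0,"hand": -1},{"x": 0,"y": 0,"z": 0,"wx": 0,"wy": 0,"wz": 0,"hand": -1},{"x": 0,"y": 0,"z": 0,"wx": 0,"wy": 0,"wz": 0,"hand": -1},{"x": 0,"y": 0,"z": -0.01,"wx": 0,"wy": 0,"wz": 0,"hand": -1},{"x": 0,"y": 0,"z": -0.02,"wx": 0,"wy": 0,"wz": 0,"hand": -1},{"x": 0,"y": 0,"z": -0.03,"wx": 0,"wy": 0,"wz": 0,"hand": -1},{"x": 0,"y": 0,"z": -0.04,"wx": 0,"wy": 0,"wz": 0,"hand": -1}]}}

```text
time: 5.35
tool_pos: [0.5604, 0.1775, 0.1547]
tool_rot: [-0.001, -0.121, 0.993, -0.0]
contact_force: [0.3, -0.3, 0.1]
gripper_width: 0.223
grasp_force: 58.6
```

```bash
python3 - <<'E'
from h import *
import pickle
go(0.429,0.1455,0.08,90)
W=pickle.load(open("w3.pkl","rb"))
f=cv2.imread("pics/w3.png")
print("tile centre from w3", [plane(W,p,.006).round(4) for p in ((240,5),(329,0),(239,76),(328,76))])
E
```

```text
shift [0.9   0.003 0.5  ] turn [-0.    -0.003  0.309] closing 103.9 j [ 0.18  0.03  1.77 -0.    1.35 -1.63] t 5.3
 shift in turned axes [ 0.876 -0.214  0.498]
tile centre from w3 [array([0.4209, 0.1054, 0.006 ]), array([0.3984, 0.1796, 0.006 ]), array([0.4787, 0.117 , 0.006 ]), array([0.4591, 0.196 , 0.006 ])]
```

>>> {"name": "send_rows", "arguments": {"rows": [{"x": 0,"y": 0,"z": -0.1,"wx": 0,"wy": 0,"wz": 0,"hand": -1},{"x": 0,"y": 0,"z": -0.1,"wx": 0,"wy": 0,"wz": 0,"hand": -1},{"x": 0.1,"y": 0,"z": 0,"wx": 0,"wy": 0,"wz": 0,"hand": -1},{"x": 0.15,"y": 0,"z": 0,"wx": 0,"wy": 0,"wz": 0,"hand": -1},{"x": 0.15,"y": 0,"z": 0,"wx": 0,"wy": 0,"wz": 0,"hand": -1},{"x": 0.15,"y": 0,"z": 0,"wx": 0,"wy": 0,"wz": 0,"hand": -1},{"x": 0.15,"y": 0,"z": 0.1,"wx": 0,"wy": 0,"wz": 0,"hand": -1},{"x": 0.1,"y": 0,"z": 0.1,"wx": 0,"wy": 0,"wz": 0,"hand": -1},{"x": 0.1,"y": 0,"z": 0.1,"wx": 0,"wy": 0,"wz": 0,"hand": -1},{"x": 0,"y": 0,"z": 0.1,"wx": 0,"wy": 0,"wz": 0,"hand": -1}]}}

```text
time: 6.18
tool_pos: [0.428, 0.1449, 0.1249]
tool_rot: [-0.0, -0.121, 0.993, -0.0]
contact_force: [-0.0, 0.4, -0.2]
gripper_width: 0.226
grasp_force: 58.7
```

>>> {"name": "send_rows", "arguments": {"rows": [{"x": 0,"y": 0,"z": 0.15,"wx": 0,"wy": 0,"wz": 0,"hand": -1},{"x": 0,"y": 0,"z": 0.15,"wx": 0,"wy": 0,"wz": 0,"hand": -1},{"x": 0,"y": 0,"z": 0.1,"wx": 0,"wy": 0,"wz": 0,"hand": -1},{"x": 0,"y": 0,"z": 0.1,"wx": 0,"wy": 0,"wz": 0,"hand": -1},{"x": 0,"y": 0,"z": 0.05,"wx": 0,"wy": 0,"wz": 0,"hand": -1},{"x": 0,"y": 0,"z": 0.03,"wx": 0,"wy": 0,"wz": 0,"hand": -1},{"x": 0,"y": 0,"z": 0,"wx": 0,"wy": 0,"wz": 0,"hand": -1},{"x": 0,"y": 0,"z": 0,"wx": 0,"wy": 0,"wz": 0,"hand": -1},{"x": 0,"y": 0,"z": 0,"wx": 0,"wy": 0,"wz": 0,"hand": -1},{"x": 0,"y": 0,"z": 0,"wx": 0,"wy": 0,"wz": 0,"hand": -1}]}}

```text
time: 7.02
tool_pos: [0.431, 0.1454, 0.0397]
tool_rot: [0.001, -0.121, 0.993, 0.0]
contact_force: [0.2, -1.0, -0.7]
gripper_width: 0.226
grasp_force: 58.7
```

```bash
python3 - <<'E'
from h import *
go(0.4295,0.146,0.027)
E
```

```text
shift [0.009 0.006 0.085] turn [-0.     0.003  0.   ] closing 103.9 j [ 0.16 -0.16  2.16  0.    1.14 -1.65] t 7.0
 shift in turned axes [0.009 0.006 0.085]
```

>>> {"name": "send_rows", "arguments": {"rows": [{"x": 0,"y": 0,"z": 0.04,"wx": 0,"wy": 0,"wz": 0,"hand": -1},{"x": 0,"y": 0,"z": 0.02,"wx": 0,"wy": 0,"wz": 0,"hand": -1},{"x": 0,"y": 0,"z": 0.01,"wx": 0,"wy": 0,"wz": 0,"hand": -1},{"x": 0,"y": 0,"z": 0.005,"wx": 0,"wy": 0,"wz": 0,"hand": -1},{"x": 0,"y": 0,"z": 0.005,"wx": 0,"wy": 0,"wz": 0,"hand": -1},{"x": 0,"y": 0,"z": 0.004,"wx": 0,"wy": 0,"wz": 0,"hand": -1},{"x": 0,"y": 0,"z": 0.004,"wx": 0,"wy": 0,"wz": 0,"hand": -1},{"x": 0,"y": 0,"z": 0,"wx": 0,"wy": 0,"wz": 0,"hand": -1},{"x": 0,"y": 0,"z": 0,"wx": 0,"wy": 0,"wz": 0,"hand": -1},{"x": 0,"y": 0,"z": 0,"wx": 0,"wy": 0,"wz": 0,"hand": -1}]}}

```text
time: 7.85
tool_pos: [0.4303, 0.1453, 0.0257]
tool_rot: [0.0, -0.121, 0.993, -0.0]
contact_force: [-2.4, -1.2, 3.6]
gripper_width: 0.227
grasp_force: 58.9
```

>>> {"name": "send_rows", "arguments": {"rows": [{"x": 0,"y": 0,"z": 0,"wx": 0,"wy": 0,"wz": 0,"hand": -0.5},{"x": 0,"y": 0,"z": 0,"wx": 0,"wy": 0,"wz": 0,"hand": -0.4},{"x": 0,"y": 0,"z": 0,"wx": 0,"wy": 0,"wz": 0,"hand": -0.2},{"x": 0,"y": 0,"z": 0,"wx": 0,"wy": 0,"wz": 0,"hand": 0},{"x": 0,"y": 0,"z": 0,"wx": 0,"wy": 0,"wz": 0,"hand": 0},{"x": 0,"y": 0,"z": -0.05,"wx": 0,"wy": 0,"wz": 0,"hand": 0},{"x": 0,"y": 0,"z": -0.1,"wx": 0,"wy": 0,"wz": 0,"hand": 0.5},{"x": 0,"y": 0,"z": -0.2,"wx": 0,"wy": 0,"wz": 0,"hand": 1},{"x": 0,"y": 0,"z": -0.2,"wx": 0,"wy": 0,"wz": 0,"hand": 1},{"x": 0,"y": 0,"z": -0.2,"wx": 0,"wy": 0,"wz": 0,"hand": 1}]}}

```text
time: 8.68
tool_pos: [0.4297, 0.1452, 0.1393]
tool_rot: [-0.0, -0.121, 0.993, 0.0]
contact_force: [0.5, 0.6, -0.5]
gripper_width: 0.998
grasp_force: 0.0
```

>>> {"name": "send_rows", "arguments": {"rows": [{"x": 0,"y": 0,"z": -0.2,"wx": 0,"wy": 0,"wz": 0,"hand": 1},{"x": 0,"y": 0,"z": -0.2,"wx": 0,"wy": 0,"wz": 0,"hand": 1},{"x": -0.2,"y": 0,"z": 0,"wx": 0,"wy": 0,"wz": 0,"hand": 1},{"x": -0.2,"y": 0,"z": 0,"wx": 0,"wy": 0,"wz": 0,"hand": 1},{"x": -0.2,"y": 0,"z": 0,"wx": 0,"wy": 0,"wz": 0,"hand": 1},{"x": -0.2,"y": 0,"z": 0,"wx": 0,"wy": 0,"wz": 0,"hand": 1},{"x": -0.09,"y": 0,"z": 0,"wx": 0,"wy": 0,"wz": 0,"hand": 1},{"x": 0,"y": 0,"z": 0,"wx": 0,"wy": 0,"wz": 0,"hand": 1},{"x": 0,"y": 0,"z": 0,"wx": 0,"wy": 0,"wz": 0,"hand": 1},{"x": 0,"y": 0,"z": 0,"wx": 0,"wy": 0,"wz": 0,"hand": 1}]}}

```text
time: 9.52
tool_pos: [0.5589, 0.1772, 0.1978]
tool_rot: [-0.0, -0.121, 0.993, -0.0]
contact_force: [-1.4, -0.2, 0.4]
gripper_width: 0.999
grasp_force: 0.0
```

```bash
python3 - <<'E'
from h import *
import pickle
go(0.5605,0.178,0.112,104)
W=calibration("wrist");f=grab_frame("wrist");cv2.imwrite("pics/w4.png",f);pickle.dump(W,open("w4.pkl","wb"))
print(proj(W,(.5605,.178,.132)))
cv2.imwrite("pics/w4c.png",np.hstack([cv2.resize(f[0:280,130:430],(600,560)),cv2.resize(grab_frame("top")[180:300,145:185],(187,560))]))
E
```

```text
shift [-0.012  0.003  0.572] turn [ 0.    -0.001 -0.002] closing 103.9 j [ 0.18 -0.02  1.74 -0.    1.42 -1.63] t 9.5
 shift in turned axes [-0.011  0.003  0.572]
[282.1030848  224.65215302]
```

View pics/w4c.png

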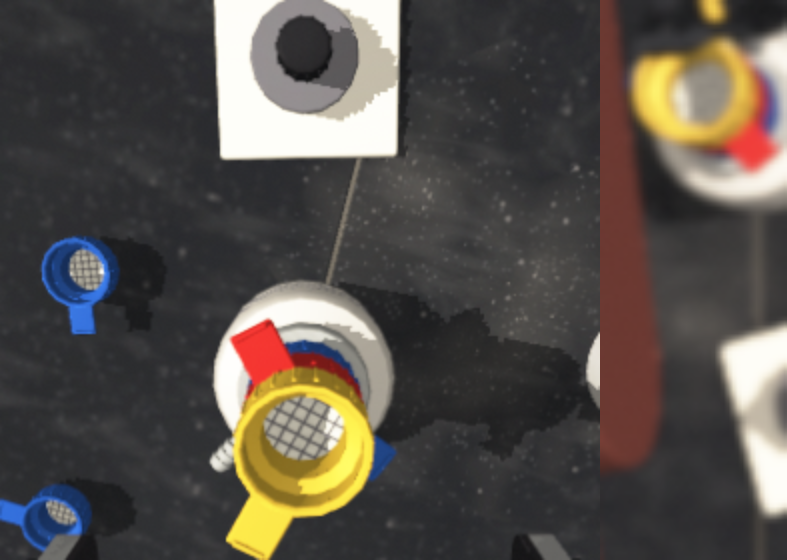

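The lid lies knob up on the tile at crop (304,55). The yellow cup is at (305,447), as predicted, with its tab and the red tab both clear of the closing line. I'll grip yellow.

>>> {"name": "send_rows", "arguments": {"rows": [{"x": -0.011,"y": 0.003,"z": 0.1,"wx": 0,"wy": 0,"wz": 0,"hand": 1},{"x": 0,"y": 0,"z": 0.1,"wx": 0,"wy": 0,"wz": 0,"hand": 1},{"x": 0,"y": 0,"z": 0.1,"wx": 0,"wy": 0,"wz": 0,"hand": 1},{"x": 0,"y": 0,"z": 0.1,"wx": 0,"wy": 0,"wz": 0,"hand": 1},{"x": 0,"y": 0,"z": 0.08,"wx": 0,"wy": 0,"wz": 0,"hand": 0.7},{"x": 0,"y": 0,"z": 0.06,"wx": 0,"wy": 0,"wz": 0,"hand": 0.6},{"x": 0,"y": 0,"z": 0.03,"wx": 0,"wy": 0,"wz": 0,"hand": 0.5},{"x": 0,"y": 0,"z": 0,"wx": 0,"wy": 0,"wz": 0,"hand": 0.4},{"x": 0,"y": 0,"z": 0,"wx": 0,"wy": 0,"wz": 0,"hand": 0.3},{"x": 0,"y": 0,"z": 0,"wx": 0,"wy": 0,"wz": 0,"hand": 0.2}]}}

```text
time: 10.45
tool_pos: [0.5619, 0.1783, 0.1135]
tool_rot: [0.001, -0.121, 0.993, 0.0]
contact_force: [0.1, -1.1, 0.6]
gripper_width: 0.599
grasp_force: 0.0
```

>>> {"name": "send_rows", "arguments": {"rows": [{"x": 0,"y": 0,"z": 0,"wx": 0,"wy": 0,"wz": 0,"hand": 0.1},{"x": 0,"y": 0,"z": 0,"wx": 0,"wy": 0,"wz": 0,"hand": 0.05},{"x": 0,"y": 0,"z": 0,"wx": 0,"wy": 0,"wz": 0,"hand": -0.1},{"x": 0,"y": 0,"z": 0,"wx": 0,"wy": 0,"wz": 0,"hand": -1},{"x": 0,"y": 0,"z": 0,"wx": 0,"wy": 0,"wz": 0,"hand": -1},{"x": 0,"y": 0,"z": 0,"wx": 0,"wy": 0,"wz": 0,"hand": -1},{"x": 0,"y": 0,"z": -0.01,"wx": 0,"wy": 0,"wz": 0,"hand": -1},{"x": 0,"y": 0,"z": -0.02,"wx": 0,"wy": 0,"wz": 0,"hand": -1},{"x": 0,"y": 0,"z": -0.03,"wx": 0,"wy": 0,"wz": 0,"hand": -1},{"x": 0,"y": 0,"z": -0.04,"wx": 0,"wy": 0,"wz": 0,"hand": -1}]}}

```text
time: 11.28
tool_pos: [0.5605, 0.178, 0.1267]
tool_rot: [-0.001, -0.121, 0.993, -0.0]
contact_force: [0.2, -0.5, -0.2]
gripper_width: 0.513
grasp_force: 60.9
```

```bash
python3 - <<'E'
from h import *
import pickle
go(0.650,-0.105,0.15)
W=pickle.load(open("w3.pkl","rb"))
print("red dish from w3",plane(W,(51,10),.0145))
E
```

```text
shift [-0.126 -1.975 -0.156] turn [ 0.    -0.003  0.   ] closing 103.9 j [ 0.18  0.05  1.79 -0.    1.3  -1.63] t 11.3
 shift in turned axes [-0.126 -1.975 -0.155]
red dish from w3 [ 0.46342248 -0.05229703  0.0145    ]
```

>>> {"name": "send_rows", "arguments": {"rows": [{"x": 0,"y": 0,"z": -0.12,"wx": 0,"wy": 0,"wz": 0,"hand": -1},{"x": 0,"y": 0,"z": -0.12,"wx": 0,"wy": 0,"wz": 0,"hand": -1},{"x": 0,"y": 0,"z": -0.13,"wx": 0,"wy": 0,"wz": 0,"hand": -1},{"x": 0,"y": -0.06,"z": -0.13,"wx": 0,"wy": 0,"wz": 0,"hand": -1},{"x": 0,"y": -0.12,"z": -0.12,"wx": 0,"wy": 0,"wz": 0,"hand": -1},{"x": -0.01,"y": -0.18,"z": 0,"wx": 0,"wy": 0,"wz": 0,"hand": -1},{"x": -0.01,"y": -0.18,"z": 0,"wx": 0,"wy": 0,"wz": 0,"hand": -1},{"x": -0.02,"y": -0.18,"z": 0,"wx": 0,"wy": 0,"wz": 0,"hand": -1},{"x": -0.02,"y": -0.18,"z": 0,"wx": 0,"wy": 0,"wz": 0,"hand": -1},{"x": -0.02,"y": -0.18,"z": 0,"wx": 0,"wy": 0,"wz": 0,"hand": -1}]}}

```text
time: 12.12
tool_pos: [0.612, 0.0226, 0.2208]
tool_rot: [0.0, -0.121, 0.993, -0.0]
contact_force: [0.2, 0.4, -0.6]
gripper_width: 0.509
grasp_force: 61.0
```

>>> {"name": "send_rows", "arguments": {"rows": [{"x": -0.02,"y": -0.18,"z": 0,"wx": 0,"wy": 0,"wz": 0,"hand": -1},{"x": -0.02,"y": -0.18,"z": 0,"wx": 0,"wy": 0,"wz": 0,"hand": -1},{"x": 0,"y": -0.18,"z": 0,"wx": 0,"wy": 0,"wz": 0,"hand": -1},{"x": 0,"y": -0.18,"z": 0,"wx": 0,"wy": 0,"wz": 0,"hand": -1},{"x": 0,"y": -0.12,"z": 0,"wx": 0,"wy": 0,"wz": 0,"hand": -1},{"x": 0,"y": -0.06,"z": 0,"wx": 0,"wy": 0,"wz": 0,"hand": -1},{"x": 0,"y": 0,"z": 0,"wx": 0,"wy": 0,"wz": 0,"hand": -1},{"x": 0,"y": 0,"z": 0,"wx": 0,"wy": 0,"wz": 0,"hand": -1},{"x": 0,"y": 0,"z": 0,"wx": 0,"wy": 0,"wz": 0,"hand": -1},{"x": 0,"y": 0,"z": 0,"wx": 0,"wy": 0,"wz": 0,"hand": -1}]}}

```text
time: 12.95
tool_pos: [0.6499, -0.1044, 0.2204]
tool_rot: [-0.0, -0.122, 0.993, 0.0]
contact_force: [-0.2, -0.9, -0.3]
gripper_width: 0.509
grasp_force: 61.0
```

```bash
python3 - <<'E'
from h import *
import pickle
go(0.652,-0.105,0.03)
W=calibration("wrist");f=grab_frame("wrist");cv2.imwrite("pics/w5.png",f);pickle.dump(W,open("w5.pkl","wb"))
print(proj(W,(.652,-.105,.0145)))
E
```

```text
shift [-0.013 -0.007  1.269] turn [ 0. -0.  0.] closing 104.0 j [-0.27  0.14  1.54  0.    1.46 -2.09] t 12.9
 shift in turned axes [-0.013 -0.007  1.269]
[280.58179909 177.81576106]
```

View pics/w5.png

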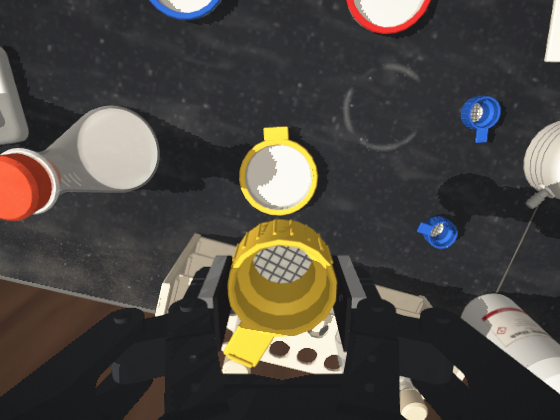

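```bash
python3 - <<'E'
from h import *
import pickle
W=pickle.load(open("w5.pkl","rb"))
for z in (.0,.05,.09): print(z,plane(W,(200,238),z).round(3),plane(W,(360,285),z).round(3),plane(W,(425,300),z).round(3))
D=plane(W,(278.5,177.2),.0145);print(D); go(D[0],D[1],.025)
for p in ((279,215),(279,139),(240,177),(317,177)):print(plane(W,p,.0145).round(4))
E
```

```text
0.0 [ 0.744 -0.175  0.   ] [0.757 0.017 0.   ] [0.757 0.099 0.   ]
0.05 [ 0.721 -0.168  0.05 ] [ 0.732 -0.002  0.05 ] [0.733 0.068 0.05 ]
0.09 [ 0.703 -0.162  0.09 ] [ 0.712 -0.018  0.09 ] [0.713 0.044 0.09 ]
[ 0.65189333 -0.10720917  0.0145    ]
shift [-0.008 -0.021  1.303] turn [ 0.  0. -0.] closing 104.0 j [-0.27  0.14  1.54  0.    1.46 -2.09] t 13.0
 shift in turned axes [-0.008 -0.021  1.303]
[ 0.6911 -0.097   0.0145]
[ 0.6144 -0.116   0.0145]
[ 0.6612 -0.1453  0.0145]
[ 0.6422 -0.0693  0.0145]
```

Yellow dish is centred at (278.5,177), i.e. (0.652,−0.107). The rack edge is close on the +x side, so I'll turn the gripper parallel to it before lowering.

>>> {"name": "send_rows", "arguments": {"rows": [{"x": 0,"y": 0,"z": 0,"wx": 0,"wy": 0,"wz": 0.126,"hand": -1},{"x": 0,"y": 0,"z": 0,"wx": 0,"wy": 0,"wz": 0.126,"hand": -1},{"x": 0,"y": 0,"z": 0,"wx": 0,"wy": 0,"wz": 0.126,"hand": -1},{"x": 0,"y": -0.018,"z": 0.1,"wx": 0,"wy": 0,"wz": 0,"hand": -1},{"x": 0.004,"y": 0,"z": 0.15,"wx": 0,"wy": 0,"wz": 0,"hand": -1},{"x": 0,"y": 0,"z": 0.15,"wx": 0,"wy": 0,"wz": 0,"hand": -1},{"x": 0,"y": 0,"z": 0.15,"wx": 0,"wy": 0,"wz": 0,"hand": -1},{"x": 0,"y": 0,"z": 0.15,"wx": 0,"wy": 0,"wz": 0,"hand": -1},{"x": 0,"y": 0,"z": 0.15,"wx": 0,"wy": 0,"wz": 0,"hand": -1},{"x": 0,"y": 0,"z": 0.15,"wx": 0,"wy": 0,"wz": 0,"hand": -1}]}}

```text
time: 13.83
tool_pos: [0.6485, -0.1078, 0.068]
tool_rot: [-0.001, 0.025, 1.0, 0.0]
contact_force: [-0.2, 0.7, -1.1]
gripper_width: 0.509
grasp_force: 61.0
```

>>> {"name": "send_rows", "arguments": {"rows": [{"x": 0,"y": 0,"z": 0.15,"wx": 0,"wy": 0,"wz": 0,"hand": -1},{"x": 0,"y": 0,"z": 0.08,"wx": 0,"wy": 0,"wz": 0,"hand": -1},{"x": 0,"y": 0,"z": 0.04,"wx": 0,"wy": 0,"wz": 0,"hand": -1},{"x": 0,"y": 0,"z": 0,"wx": 0,"wy": 0,"wz": 0,"hand": -1},{"x": 0,"y": 0,"z": 0,"wx": 0,"wy": 0,"wz": 0,"hand": -1},{"x": 0,"y": 0,"z": 0,"wx": 0,"wy": 0,"wz": 0,"hand": -1},{"x": 0,"y": 0,"z": 0,"wx": 0,"wy": 0,"wz": 0,"hand": -1},{"x": 0,"y": 0,"z": 0,"wx": 0,"wy": 0,"wz": 0,"hand": -1},{"x": 0,"y": 0,"z": 0,"wx": 0,"wy": 0,"wz": 0,"hand": -1},{"x": 0,"y": 0,"z": 0,"wx": 0,"wy": 0,"wz": 0,"hand": -1}]}}

```text
time: 14.67
tool_pos: [0.6496, -0.1086, 0.0305]
tool_rot: [0.0, 0.027, 1.0, -0.0]
contact_force: [-0.7, -0.0, -0.4]
gripper_width: 0.513
grasp_force: 61.0
```

```bash
python3 - <<'E'
from h import *
go(0.649,-0.107,0.017,87)
E
```

```text
shift [0.005 0.01  0.09 ] turn [-0.     0.001 -0.002] closing 86.9 j [-0.28  0.32  1.66 -0.    1.16 -1.8 ] t 14.7
 shift in turned axes [0.005 0.01  0.09 ]
```

>>> {"name": "send_rows", "arguments": {"rows": [{"x": 0,"y": 0.01,"z": 0.04,"wx": 0,"wy": 0,"wz": 0,"hand": -1},{"x": 0,"y": 0,"z": 0.02,"wx": 0,"wy": 0,"wz": 0,"hand": -1},{"x": 0,"y": 0,"z": 0.015,"wx": 0,"wy": 0,"wz": 0,"hand": -1},{"x": 0,"y": 0,"z": 0.008,"wx": 0,"wy": 0,"wz": 0,"hand": -1},{"x": 0,"y": 0,"z": 0.005,"wx": 0,"wy": 0,"wz": 0,"hand": -1},{"x": 0,"y": 0,"z": 0.004,"wx": 0,"wy": 0,"wz": 0,"hand": -1},{"x": 0,"y": 0,"z": 0.002,"wx": 0,"wy": 0,"wz": 0,"hand": -1},{"x": 0,"y": 0,"z": 0,"wx": 0,"wy": 0,"wz": 0,"hand": -1},{"x": 0,"y": 0,"z": 0,"wx": 0,"wy": 0,"wz": 0,"hand": -1},{"x": 0,"y": 0,"z": 0,"wx": 0,"wy": 0,"wz": 0,"hand": -1}]}}

```text
time: 15.5
tool_pos: [0.6495, -0.1068, 0.0192]
tool_rot: [-0.001, 0.027, 1.0, 0.0]
contact_force: [-10.4, 2.1, 19.3]
gripper_width: 0.509
grasp_force: 62.7
```

>>> {"name": "send_rows", "arguments": {"rows": [{"x": 0,"y": 0,"z": -0.012,"wx": 0,"wy": 0,"wz": 0,"hand": -1},{"x": 0,"y": 0,"z": 0,"wx": 0,"wy": 0,"wz": 0,"hand": -1},{"x": 0,"y": 0,"z": 0,"wx": 0,"wy": 0,"wz": 0,"hand": -1},{"x": 0,"y": 0,"z": 0,"wx": 0,"wy": 0,"wz": 0,"hand": -1},{"x": 0,"y": 0,"z": 0,"wx": 0,"wy": 0,"wz": 0,"hand": -1},{"x": 0,"y": 0,"z": 0,"wx": 0,"wy": 0,"wz": 0,"hand": -1},{"x": 0,"y": 0,"z": 0,"wx": 0,"wy": 0,"wz": 0,"hand": -1},{"x": 0,"y": 0,"z": 0,"wx": 0,"wy": 0,"wz": 0,"hand": -1},{"x": 0,"y": 0,"z": 0,"wx": 0,"wy": 0,"wz": 0,"hand": -1},{"x": 0,"y": 0,"z": 0,"wx": 0,"wy": 0,"wz": 0,"hand": -1}]}}

```text
time: 16.33
tool_pos: [0.65, -0.107, 0.0191]
tool_rot: [0.0, 0.027, 1.0, -0.0]
contact_force: [-3.6, 1.4, 8.5]
gripper_width: 0.513
grasp_force: 61.9
```

```bash
python3 - <<'E'
from h import *
s=manip.state();print(s["ft_torque"],s["contact_force"],s["tool_pos"]);go(0.649,-0.107,0.017,87)
f=grab_frame("wrist");t=grab_frame("top");sc=grab_frame("scene")
cv2.imwrite("pics/d1.png",np.vstack([np.hstack([cv2.resize(f[150:400,140:420],(400,357)),cv2.resize(sc[180:260,195:285],(400,357))]),cv2.resize(t[100:190,210:410],(800,240),interpolation=cv2.INTER_CUBIC)])[:600])
E
```

```text
[ 0.2792001   0.56684125 -0.00230158] [-3.55967089  1.37005165  8.46207819] [ 0.64996898 -0.10702445  0.01911961]
shift [ 0.006 -0.     0.014] turn [ 0.     0.001 -0.002] closing 86.9 j [-0.28  0.34  1.67  0.    1.14 -1.79] t 16.3
 shift in turned axes [ 0.006 -0.     0.014]
```

View pics/d1.png

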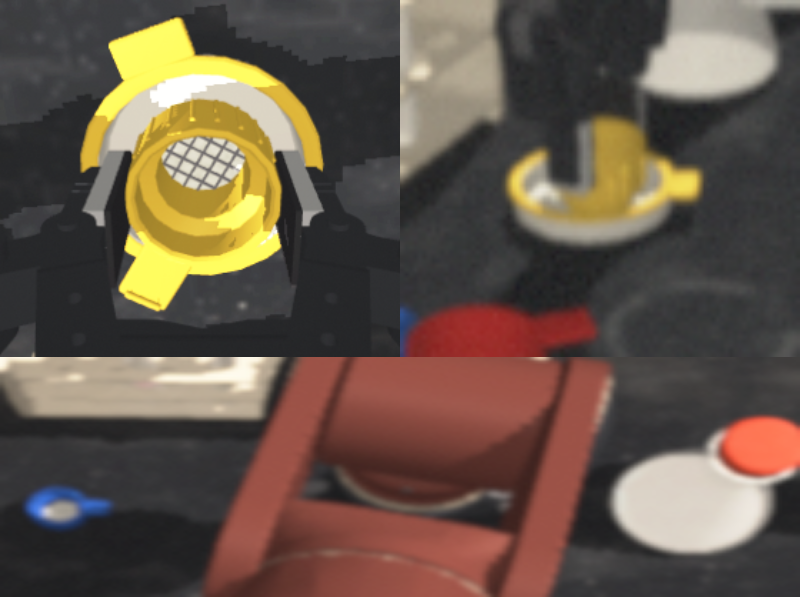

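The yellow cup sits inside its dish, roughly centred, with an 8 N preload. I'll ease that off and release.

>>> {"name": "send_rows", "arguments": {"rows": [{"x": 0,"y": 0,"z": -0.006,"wx": 0,"wy": 0,"wz": 0,"hand": -1},{"x": 0,"y": 0,"z": 0,"wx": 0,"wy": 0,"wz": 0,"hand": -1},{"x": 0,"y": 0,"z": 0,"wx": 0,"wy": 0,"wz": 0,"hand": 0.04},{"x": 0,"y": 0,"z": 0,"wx": 0,"wy": 0,"wz": 0,"hand": 0.1},{"x": 0,"y": 0,"z": 0,"wx": 0,"wy": 0,"wz": 0,"hand": 0.2},{"x": 0,"y": 0,"z": 0,"wx": 0,"wy": 0,"wz": 0,"hand": 0.4},{"x": 0,"y": 0,"z": 0,"wx": 0,"wy": 0,"wz": 0,"hand": 0.6},{"x": 0,"y": 0,"z": 0,"wx": 0,"wy": 0,"wz": 0,"hand": 0.6},{"x": 0,"y": 0,"z": 0,"wx": 0,"wy": 0,"wz": 0,"hand": 0.6},{"x": 0,"y": 0,"z": -0.05,"wx": 0,"wy": 0,"wz": 0,"hand": 0.6}]}}

```text
time: 17.32
tool_pos: [0.6479, -0.1066, 0.0242]
tool_rot: [-0.002, 0.027, 1.0, 0.0]
contact_force: [-0.1, 1.2, -0.6]
gripper_width: 0.796
grasp_force: 0.0
```

>>> {"name": "send_rows", "arguments": {"rows": [{"x": 0,"y": 0,"z": -0.1,"wx": 0,"wy": 0,"wz": 0,"hand": 0.6},{"x": 0,"y": 0,"z": -0.2,"wx": 0,"wy": 0,"wz": 0,"hand": 0.6},{"x": 0,"y": 0,"z": -0.2,"wx": 0,"wy": 0,"wz": 0,"hand": 1},{"x": 0,"y": 0,"z": -0.2,"wx": 0,"wy": 0,"wz": 0,"hand": 1},{"x": 0,"y": 0,"z": -0.2,"wx": 0,"wy": 0,"wz": 0,"hand": 1},{"x": 0,"y": 0,"z": -0.2,"wx": 0,"wy": 0,"wz": 0,"hand": 1},{"x": 0,"y": 0,"z": -0.1,"wx": 0,"wy": 0,"wz": 0,"hand": 1},{"x": 0,"y": 0,"z": 0,"wx": 0,"wy": 0,"wz": 0,"hand": 1},{"x": 0,"y": 0,"z": 0,"wx": 0,"wy": 0,"wz": 0,"hand": 1},{"x": 0,"y": 0,"z": 0,"wx": 0,"wy": 0,"wz": 0,"hand": 1}]}}

```text
time: 18.15
tool_pos: [0.6485, -0.1067, 0.2042]
tool_rot: [-0.001, 0.027, 1.0, 0.0]
contact_force: [0.2, -0.7, -0.2]
gripper_width: 1.0
grasp_force: 0.0
```

```bash
python3 - <<'E'
from h import *
import pickle
W=calibration("wrist");f=grab_frame("wrist");cv2.imwrite("pics/w6.png",f);pickle.dump(W,open("w6.pkl","wb"))
go(0.5605,0.178,0.21,170)
E
```

```text
shift [ 0.687  1.863 -0.04 ] turn [ 0.005 -0.003 -1.847] closing 86.9 j [-0.28  0.15  1.56 -0.    1.44 -1.79] t 18.2
 shift in turned axes [-1.767  0.905 -0.044]
```

View pics/w6.png

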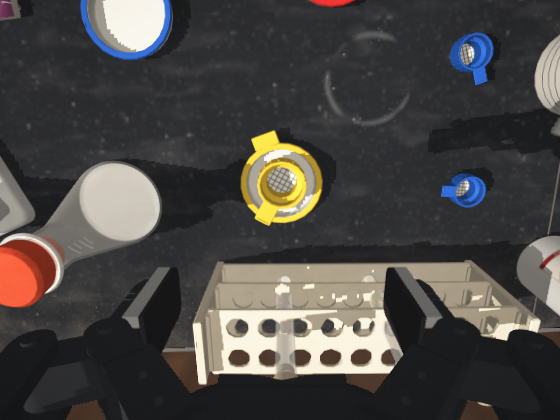

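Yellow strainer stands upright in its dish at (281,182). Next is the red one. I'll turn the closing line to 146°, clear of the red and blue tabs.

>>> {"name": "send_rows", "arguments": {"rows": [{"x": 0,"y": 0,"z": 0,"wx": 0,"wy": 0,"wz": -0.146,"hand": 1},{"x": 0,"y": 0,"z": 0,"wx": 0,"wy": 0,"wz": -0.146,"hand": 1},{"x": 0,"y": 0,"z": 0,"wx": 0,"wy": 0,"wz": -0.146,"hand": 1},{"x": 0,"y": 0,"z": 0,"wx": 0,"wy": 0,"wz": -0.146,"hand": 1},{"x": 0,"y": 0,"z": 0,"wx": 0,"wy": 0,"wz": -0.146,"hand": 1},{"x": 0,"y": 0,"z": 0,"wx": 0,"wy": 0,"wz": -0.146,"hand": 1},{"x": 0,"y": 0,"z": 0,"wx": 0,"wy": 0,"wz": -0.146,"hand": 1},{"x": 0,"y": 0,"z": 0,"wx": 0,"wy": 0,"wz": -0.146,"hand": 1},{"x": 0,"y": 0,"z": 0,"wx": 0,"wy": 0,"wz": -0.146,"hand": 1},{"x": -0.08,"y": 0.1,"z": 0,"wx": 0,"wy": 0,"wz": 0,"hand": 1}]}}

```text
time: 19.03
tool_pos: [0.6429, -0.0904, 0.203]
tool_rot: [-0.002, -0.47, 0.883, 0.001]
contact_force: [0.7, -0.1, -0.2]
gripper_width: 0.998
grasp_force: 0.0
```

>>> {"name": "send_rows", "arguments": {"rows": [{"x": -0.15,"y": 0.18,"z": 0,"wx": 0,"wy": 0,"wz": 0,"hand": 1},{"x": -0.15,"y": 0.18,"z": 0,"wx": 0,"wy": 0,"wz": 0,"hand": 1},{"x": -0.15,"y": 0.18,"z": 0,"wx": 0,"wy": 0,"wz": 0,"hand": 1},{"x": -0.15,"y": 0.18,"z": 0,"wx": 0,"wy": 0,"wz": 0,"hand": 1},{"x": -0.15,"y": 0.18,"z": 0,"wx": 0,"wy": 0,"wz": 0,"hand": 1},{"x": -0.15,"y": 0.18,"z": 0,"wx": 0,"wy": 0,"wz": 0,"hand": 1},{"x": -0.15,"y": 0.18,"z": 0,"wx": 0,"wy": 0,"wz": 0,"hand": 1},{"x": -0.11,"y": 0.18,"z": 0,"wx": 0,"wy": 0,"wz": 0,"hand": 1},{"x": 0,"y": 0,"z": 0,"wx": 0,"wy": 0,"wz": 0,"hand": 1},{"x": 0,"y": 0,"z": 0,"wx": 0,"wy": 0,"wz": 0,"hand": 1}]}}

```text
time: 19.87
tool_pos: [0.5599, 0.178, 0.2042]
tool_rot: [-0.001, -0.47, 0.882, 0.0]
contact_force: [0.2, -0.6, -0.4]
gripper_width: 0.996
grasp_force: 0.0
```

```bash
python3 - <<'E'
from h import *
import pickle
go(0.5605,0.178,0.086,146)
f=grab_frame("wrist");W=calibration("wrist");cv2.imwrite("pics/w7.png",f);pickle.dump(W,open("w7.pkl","wb"))
p=proj(W,(.5605,.178,.106));print(p)
h=cv2.cvtColor(f,cv2.COLOR_BGR2HSV)
m=((((h[...,0]<8)|(h[...,0]>172))&(h[...,1]>120)&(h[...,2]>60))*255).astype(np.uint8)
n,l,s,c=cv2.connectedComponentsWithStats(m)
for i in range(1,n):
    if s[i,4]>300: print(s[i],c[i].round(1))
m2=((abs(h[...,0].astype(int)-113)<12)&(h[...,1]>130)).astype(np.uint8)*255
k=cv2.connectedComponentsWithStats(m2)
for i in range(1,k[0]):
    if k[2][i,4]>100: print("b",k[2][i],k[3][i].round(1))
W6=pickle.load(open("w6.pkl","rb"))
print("blue dish",plane(W6,(126.5,14),.0145))
E
```

```text
shift [-0.004 -0.005  0.788] turn [ 0.003 -0.003  0.003] closing 146.1 j [ 0.18 -0.02  1.73 -0.    1.43 -2.37] t 19.9
 shift in turned axes [-0.002 -0.003  0.788]
[282.28366735 208.22655201]
[ 249  153   62   85 2840] [281.  200.6]
b [204  48  44  49 957] [224.   70.6]
b [ 100  125   46   46 1037] [121.5 149.8]
b [277 234  21  14 190] [287.8 241.3]
b [460 400  38  20 550] [478.  411.4]
blue dish [ 0.49395792 -0.23325717  0.0145    ]
```

>>> {"name": "send_rows", "arguments": {"rows": [{"x": -0.002,"y": -0.01,"z": 0.15,"wx": 0,"wy": 0,"wz": 0,"hand": 1},{"x": 0,"y": 0,"z": 0.15,"wx": 0,"wy": 0,"wz": 0,"hand": 1},{"x": 0,"y": 0,"z": 0.15,"wx": 0,"wy": 0,"wz": 0,"hand": 1},{"x": 0,"y": 0,"z": 0.14,"wx": 0,"wy": 0,"wz": 0,"hand": 1},{"x": 0,"y": 0,"z": 0.1,"wx": 0,"wy": 0,"wz": 0,"hand": 0.7},{"x": 0,"y": 0,"z": 0.06,"wx": 0,"wy": 0,"wz": 0,"hand": 0.6},{"x": 0,"y": 0,"z": 0.03,"wx": 0,"wy": 0,"wz": 0,"hand": 0.5},{"x": 0,"y": 0,"z": 0,"wx": 0,"wy": 0,"wz": 0,"hand": 0.4},{"x": 0,"y": 0,"z": 0,"wx": 0,"wy": 0,"wz": 0,"hand": 0.3},{"x": 0,"y": 0,"z": 0,"wx": 0,"wy": 0,"wz": 0,"hand": 0.2}]}}

```text
time: 20.75
tool_pos: [0.5642, 0.1758, 0.0904]
tool_rot: [0.001, -0.469, 0.883, -0.0]
contact_force: [-0.1, -0.4, 0.1]
gripper_width: 0.599
grasp_force: 0.1
```

>>> {"name": "send_rows", "arguments": {"rows": [{"x": 0,"y": 0,"z": 0,"wx": 0,"wy": 0,"wz": 0,"hand": 0.1},{"x": 0,"y": 0,"z": 0,"wx": 0,"wy": 0,"wz": 0,"hand": 0.05},{"x": 0,"y": 0,"z": 0,"wx": 0,"wy": 0,"wz": 0,"hand": -0.1},{"x": 0,"y": 0,"z": 0,"wx": 0,"wy": 0,"wz": 0,"hand": -1},{"x": 0,"y": 0,"z": 0,"wx": 0,"wy": 0,"wz": 0,"hand": -1},{"x": 0,"y": 0,"z": 0,"wx": 0,"wy": 0,"wz": 0,"hand": -1},{"x": 0,"y": 0,"z": -0.01,"wx": 0,"wy": 0,"wz": 0,"hand": -1},{"x": 0,"y": 0,"z": -0.02,"wx": 0,"wy": 0,"wz": 0,"hand": -1},{"x": 0,"y": 0,"z": -0.03,"wx": 0,"wy": 0,"wz": 0,"hand": -1},{"x": 0,"y": 0,"z": -0.04,"wx": 0,"wy": 0,"wz": 0,"hand": -1}]}}

```text
time: 21.58
tool_pos: [0.5625, 0.1756, 0.1034]
tool_rot: [-0.001, -0.47, 0.883, 0.0]
contact_force: [0.5, -0.4, -0.8]
gripper_width: 0.511
grasp_force: 60.9
```

```bash
python3 - <<'E'
from h import *
go(0.461,-0.0515,0.21)
E
```

```text
shift [ 1.635 -0.284 -0.709] turn [ 0.002 -0.002  0.   ] closing 146.0 j [ 0.18  0.08  1.8  -0.    1.26 -2.37] t 21.6
 shift in turned axes [ 1.634 -0.285 -0.711]
```

>>> {"name": "send_rows", "arguments": {"rows": [{"x": 0,"y": 0,"z": -0.12,"wx": 0,"wy": 0,"wz": 0,"hand": -1},{"x": 0,"y": 0,"z": -0.16,"wx": 0,"wy": 0,"wz": 0,"hand": -1},{"x": 0,"y": 0,"z": -0.16,"wx": 0,"wy": 0,"wz": 0,"hand": -1},{"x": 0.05,"y": -0.01,"z": -0.16,"wx": 0,"wy": 0,"wz": 0,"hand": -1},{"x": 0.1,"y": -0.02,"z": -0.12,"wx": 0,"wy": 0,"wz": 0,"hand": -1},{"x": 0.15,"y": -0.03,"z": 0,"wx": 0,"wy": 0,"wz": 0,"hand": -1},{"x": 0.18,"y": -0.03,"z": 0,"wx": 0,"wy": 0,"wz": 0,"hand": -1},{"x": 0.18,"y": -0.03,"z": 0,"wx": 0,"wy": 0,"wz": 0,"hand": -1},{"x": 0.18,"y": -0.03,"z": 0,"wx": 0,"wy": 0,"wz": 0,"hand": -1},{"x": 0.18,"y": -0.03,"z": 0,"wx": 0,"wy": 0,"wz": 0,"hand": -1}]}}

```text
time: 22.42
tool_pos: [0.4994, 0.0329, 0.2123]
tool_rot: [0.0, -0.47, 0.883, -0.0]
contact_force: [0.6, -1.1, -0.6]
gripper_width: 0.508
grasp_force: 61.0
```

>>> {"name": "send_rows", "arguments": {"rows": [{"x": 0.18,"y": -0.03,"z": 0,"wx": 0,"wy": 0,"wz": 0,"hand": -1},{"x": 0.18,"y": -0.03,"z": 0,"wx": 0,"wy": 0,"wz": 0,"hand": -1},{"x": 0.15,"y": -0.03,"z": 0,"wx": 0,"wy": 0,"wz": 0,"hand": -1},{"x": 0.1,"y": -0.02,"z": 0,"wx": 0,"wy": 0,"wz": 0,"hand": -1},{"x": 0.01,"y": 0,"z": 0,"wx": 0,"wy": 0,"wz": 0,"hand": -1},{"x": 0,"y": 0,"z": 0,"wx": 0,"wy": 0,"wz": 0,"hand": -1},{"x": 0,"y": 0,"z": 0,"wx": 0,"wy": 0,"wz": 0,"hand": -1},{"x": 0,"y": 0,"z": 0,"wx": 0,"wy": 0,"wz": 0,"hand": -1},{"x": 0,"y": 0,"z": 0,"wx": 0,"wy": 0,"wz": 0,"hand": -1},{"x": 0,"y": 0,"z": 0,"wx": 0,"wy": 0,"wz": 0,"hand": -1}]}}

```text
time: 23.25
tool_pos: [0.462, -0.0518, 0.2119]
tool_rot: [-0.0, -0.47, 0.883, 0.0]
contact_force: [-0.3, 0.1, -0.8]
gripper_width: 0.506
grasp_force: 61.0
```

```bash
cat >> h.py <<'E'
def blobs(f,hue,tol=8,smin=120,amin=300):
    h=cv2.cvtColor(f,cv2.COLOR_BGR2HSV); d=abs((h[...,0].astype(int)-hue+90)%180-90)
    m=((d<tol)&(h[...,1]>smin)&(h[...,2]>50)).astype(np.uint8)*255
    n,l,s,c=cv2.connectedComponentsWithStats(m)
    return [(s[i],c[i].round(1),(l==i)) for i in range(1,n) if s[i,4]>amin]
E
python3 - <<'E'
from h import *
import pickle
go(0.4595,-0.053,0.03)
W=calibration("wrist");f=grab_frame("wrist");cv2.imwrite("pics/w8.png",f);pickle.dump(W,open("w8.pkl","wb"))
print(proj(W,(.4595,-.053,.0145)))
for b in blobs(f,0): print(b[0],b[1])
E
```

```text
shift [0.016 0.009 1.213] turn [ 0.  0. -0.] closing 146.1 j [-0.27 -0.33  1.99  0.    1.48 -2.82] t 23.2
 shift in turned axes [0.016 0.01  1.213]
[283.01789808 175.40299302]
[  228   133   109   205 11347] [285.6 258.9]
```

```bash
python3 - <<'E'
from h import *
import pickle
f=cv2.imread("pics/w8.png");m=blobs(f,0)[0][2]
for r in range(133,225,6):
    c=np.where(m[r])[0]; print(r,c.min(),c.max(),end="; ")
c=np.where(m[:,283])[0];print(c[:60])
E
```

```text
133 282 286; 139 262 305; 145 255 312; 151 250 317; 157 247 320; 163 244 335; 169 244 335; 175 243 335; 181 244 335; 187 246 333; 193 248 318; 199 253 314; 205 260 328; 211 271 327; 217 282 325; 223 263 323; [133 134 135 136 137 138 139 208 209 210 211 212 213 214 215 216 217 218
 219 220 221 222 223 224 225 226 227 228 229 230 231 232 233 234 235 236
 237 238 239 240 241 242 243 244 245 246 284 285 286 287 288 289 290 291
 292 293 294 295 296 297]
```

Red dish is at (283.5,174.5), matching the prediction. I'll lower the strainer.

>>> {"name": "send_rows", "arguments": {"rows": [{"x": 0.016,"y": 0.01,"z": 0.1,"wx": 0,"wy": 0,"wz": 0,"hand": -1},{"x": 0,"y": 0,"z": 0.15,"wx": 0,"wy": 0,"wz": 0,"hand": -1},{"x": 0,"y": 0,"z": 0.16,"wx": 0,"wy": 0,"wz": 0,"hand": -1},{"x": 0,"y": 0,"z": 0.16,"wx": 0,"wy": 0,"wz": 0,"hand": -1},{"x": 0,"y": 0,"z": 0.16,"wx": 0,"wy": 0,"wz": 0,"hand": -1},{"x": 0,"y": 0,"z": 0.16,"wx": 0,"wy": 0,"wz": 0,"hand": -1},{"x": 0,"y": 0,"z": 0.15,"wx": 0,"wy": 0,"wz": 0,"hand": -1},{"x": 0,"y": 0,"z": 0.1,"wx": 0,"wy": 0,"wz": 0,"hand": -1},{"x": 0,"y": 0,"z": 0.05,"wx": 0,"wy": 0,"wz": 0,"hand": -1},{"x": 0,"y": 0,"z": 0.02,"wx": 0,"wy": 0,"wz": 0,"hand": -1}]}}

```text
time: 24.13
tool_pos: [0.4582, -0.0532, 0.029]
tool_rot: [-0.001, -0.47, 0.883, 0.001]
contact_force: [-1.4, -0.1, -0.3]
gripper_width: 0.515
grasp_force: 61.0
```

>>> {"name": "send_rows", "arguments": {"rows": [{"x": 0,"y": 0,"z": 0.02,"wx": 0,"wy": 0,"wz": 0,"hand": -1},{"x": 0,"y": 0,"z": 0.01,"wx": 0,"wy": 0,"wz": 0,"hand": -1},{"x": 0,"y": 0,"z": 0,"wx": 0,"wy": 0,"wz": 0,"hand": -1},{"x": 0,"y": 0,"z": 0,"wx": 0,"wy": 0,"wz": 0,"hand": -1},{"x": 0,"y": 0,"z": 0,"wx": 0,"wy": 0,"wz": 0,"hand": -1},{"x": 0,"y": 0,"z": 0,"wx": 0,"wy": 0,"wz": 0,"hand": -1},{"x": 0,"y": 0,"z": 0,"wx": 0,"wy": 0,"wz": 0,"hand": -1},{"x": 0,"y": 0,"z": 0,"wx": 0,"wy": 0,"wz": 0,"hand": -1},{"x": 0,"y": 0,"z": 0,"wx": 0,"wy": 0,"wz": 0,"hand": -1},{"x": 0,"y": 0,"z": 0,"wx": 0,"wy": 0,"wz": 0,"hand": -1}]}}

```text
time: 24.97
tool_pos: [0.4592, -0.0537, 0.026]
tool_rot: [-0.0, -0.47, 0.883, -0.0]
contact_force: [-1.3, 0.6, -0.4]
gripper_width: 0.509
grasp_force: 61.0
```

Now creep down, checking the force.

>>> {"name": "send_rows", "arguments": {"rows": [{"x": 0,"y": 0,"z": 0.01,"wx": 0,"wy": 0,"wz": 0,"hand": -1},{"x": 0,"y": 0,"z": 0.01,"wx": 0,"wy": 0,"wz": 0,"hand": -1},{"x": 0,"y": 0,"z": 0.007,"wx": 0,"wy": 0,"wz": 0,"hand": -1},{"x": 0,"y": 0,"z": 0.007,"wx": 0,"wy": 0,"wz": 0,"hand": -1},{"x": 0,"y": 0,"z": 0.005,"wx": 0,"wy": 0,"wz": 0,"hand": -1},{"x": 0,"y": 0,"z": 0,"wx": 0,"wy": 0,"wz": 0,"hand": -1},{"x": 0,"y": 0,"z": 0,"wx": 0,"wy": 0,"wz": 0,"hand": -1},{"x": 0,"y": 0,"z": 0,"wx": 0,"wy": 0,"wz": 0,"hand": -1},{"x": 0,"y": 0,"z": 0,"wx": 0,"wy": 0,"wz": 0,"hand": -1},{"x": 0,"y": 0,"z": 0,"wx": 0,"wy": 0,"wz": 0,"hand": -1}]}}

```text
time: 25.8
tool_pos: [0.4593, -0.0537, 0.0202]
tool_rot: [0.0, -0.47, 0.883, -0.0]
contact_force: [0.3, 0.0, -0.8]
gripper_width: 0.505
grasp_force: 61.0
```

>>> {"name": "send_rows", "arguments": {"rows": [{"x": 0,"y": 0,"z": 0.004,"wx": 0,"wy": 0,"wz": 0,"hand": -1},{"x": 0,"y": 0,"z": 0.004,"wx": 0,"wy": 0,"wz": 0,"hand": -1},{"x": 0,"y": 0,"z": 0.004,"wx": 0,"wy": 0,"wz": 0,"hand": -1},{"x": 0,"y": 0,"z": 0,"wx": 0,"wy": 0,"wz": 0,"hand": -1},{"x": 0,"y": 0,"z": 0,"wx": 0,"wy": 0,"wz": 0,"hand": -1},{"x": 0,"y": 0,"z": 0,"wx": 0,"wy": 0,"wz": 0,"hand": -1},{"x": 0,"y": 0,"z": 0,"wx": 0,"wy": 0,"wz": 0,"hand": -1},{"x": 0,"y": 0,"z": 0,"wx": 0,"wy": 0,"wz": 0,"hand": -1},{"x": 0,"y": 0,"z": 0,"wx": 0,"wy": 0,"wz": 0,"hand": -1},{"x": 0,"y": 0,"z": 0,"wx": 0,"wy": 0,"wz": 0,"hand": -1}]}}

```text
time: 26.63
tool_pos: [0.4594, -0.0538, 0.0196]
tool_rot: [-0.0, -0.47, 0.883, 0.0]
contact_force: [-5.2, 0.9, 9.9]
gripper_width: 0.507
grasp_force: 62.1
```

>>> {"name": "send_rows", "arguments": {"rows": [{"x": 0,"y": 0,"z": -0.007,"wx": 0,"wy": 0,"wz": 0,"hand": -1},{"x": 0,"y": 0,"z": 0,"wx": 0,"wy": 0,"wz": 0,"hand": -1},{"x": 0,"y": 0,"z": 0,"wx": 0,"wy": 0,"wz": 0,"hand": 0.04},{"x": 0,"y": 0,"z": 0,"wx": 0,"wy": 0,"wz": 0,"hand": 0.1},{"x": 0,"y": 0,"z": 0,"wx": 0,"wy": 0,"wz": 0,"hand": 0.2},{"x": 0,"y": 0,"z": 0,"wx": 0,"wy": 0,"wz": 0,"hand": 0.4},{"x": 0,"y": 0,"z": 0,"wx": 0,"wy": 0,"wz": 0,"hand": 0.6},{"x": 0,"y": 0,"z": 0,"wx": 0,"wy": 0,"wz": 0,"hand": 0.6},{"x": 0,"y": 0,"z": -0.05,"wx": 0,"wy": 0,"wz": 0,"hand": 0.6},{"x": 0,"y": 0,"z": -0.1,"wx": 0,"wy": 0,"wz": 0,"hand": 0.6}]}}

```text
time: 27.47
tool_pos: [0.4574, -0.0532, 0.0405]
tool_rot: [-0.002, -0.47, 0.883, 0.002]
contact_force: [0.6, 0.0, -0.4]
gripper_width: 0.799
grasp_force: 0.0
```

>>> {"name": "send_rows", "arguments": {"rows": [{"x": 0,"y": 0,"z": -0.2,"wx": 0,"wy": 0,"wz": 0,"hand": 1},{"x": 0,"y": 0,"z": -0.2,"wx": 0,"wy": 0,"wz": 0,"hand": 1},{"x": 0,"y": 0,"z": -0.2,"wx": 0,"wy": 0,"wz": 0,"hand": 1},{"x": 0,"y": 0,"z": -0.2,"wx": 0,"wy": 0,"wz": 0,"hand": 1},{"x": 0,"y": 0,"z": -0.2,"wx": 0,"wy": 0,"wz": 0,"hand": 1},{"x": 0,"y": 0,"z": -0.05,"wx": 0,"wy": 0,"wz": 0,"hand": 1},{"x": 0,"y": 0,"z": 0,"wx": 0,"wy": 0,"wz": 0.133,"hand": 1},{"x": 0,"y": 0,"z": 0,"wx": 0,"wy": 0,"wz": 0.133,"hand": 1},{"x": 0,"y": 0,"z": 0,"wx": 0,"wy": 0,"wz": 0.133,"hand": 1},{"x": -0.08,"y": 0.04,"z": 0,"wx": 0,"wy": 0,"wz": 0,"hand": 1}]}}

```text
time: 28.3
tool_pos: [0.4644, -0.0425, 0.1991]
tool_rot: [-0.0, -0.323, 0.946, -0.0]
contact_force: [0.3, -0.4, 0.3]
gripper_width: 1.0
grasp_force: 0.0
```

```bash
python3 - <<'E'
from h import *
f=grab_frame("wrist");cv2.imwrite("pics/w9.png",f);t=grab_frame("top");cv2.imwrite("pics/t9.png",t)
go(0.561,0.177,0.20,128)
E
```

```text
shift [-1.401  0.747 -0.006] turn [0.001 0.    0.003] closing 128.1 j [-0.25 -0.32  2.    0.    1.46 -2.48] t 28.4
 shift in turned axes [-1.399  0.75  -0.006]
```

>>> {"name": "send_rows", "arguments": {"rows": [{"x": -0.15,"y": 0.08,"z": 0,"wx": 0,"wy": 0,"wz": 0,"hand": 1},{"x": -0.15,"y": 0.08,"z": 0,"wx": 0,"wy": 0,"wz": 0,"hand": 1},{"x": -0.15,"y": 0.08,"z": 0,"wx": 0,"wy": 0,"wz": 0,"hand": 1},{"x": -0.15,"y": 0.08,"z": 0,"wx": 0,"wy": 0,"wz": 0,"hand": 1},{"x": -0.15,"y": 0.08,"z": 0,"wx": 0,"wy": 0,"wz": 0,"hand": 1},{"x": -0.15,"y": 0.08,"z": 0,"wx": 0,"wy": 0,"wz": 0,"hand": 1},{"x": -0.15,"y": 0.08,"z": 0,"wx": 0,"wy": 0,"wz": 0,"hand": 1},{"x": -0.15,"y": 0.08,"z": 0,"wx": 0,"wy": 0,"wz": 0,"hand": 1},{"x": -0.12,"y": 0.07,"z": 0,"wx": 0,"wy": 0,"wz": 0,"hand": 1},{"x": -0.08,"y": 0.045,"z": 0,"wx": 0,"wy": 0,"wz": 0,"hand": 1}]}}

```text
time: 29.23
tool_pos: [0.5607, 0.1784, 0.1989]
tool_rot: [-0.0, -0.327, 0.945, 0.0]
contact_force: [0.4, -0.2, 0.1]
gripper_width: 0.998
grasp_force: 0.0
```

```bash
python3 - <<'E'
from h import *
import pickle
go(0.561,0.177,0.0645,128)
f=grab_frame("wrist");W=calibration("wrist");cv2.imwrite("pics/w10.png",f);pickle.dump(W,open("w10.pkl","wb"))
print(proj(W,(.561,.177,.082)))
for b in blobs(f,113,12,130): print(b[0],b[1])
a=cv2.imread("pics/w9.png");t=grab_frame("top")
cv2.imwrite("pics/m1.png",np.hstack([cv2.resize(a[60:300,130:430],(400,320)),cv2.resize(f[60:300,130:430],(400,320))]))
E
```

```text
shift [ 0.004 -0.009  0.896] turn [ 0.    -0.001  0.004] closing 128.2 j [ 0.18 -0.01  1.73  0.    1.42 -2.06] t 29.2
 shift in turned axes [ 0.004 -0.009  0.896]
[278.79965998 197.62799861]
[ 177   71   40   53 1060] [193.9  95.2]
[ 252  171   61   79 2291] [284.3 210.3]
[ 100  181   50   41 1055] [126.  200.8]
[ 471  288   89   60 3443] [519.3 314.5]
```

View pics/m1.png

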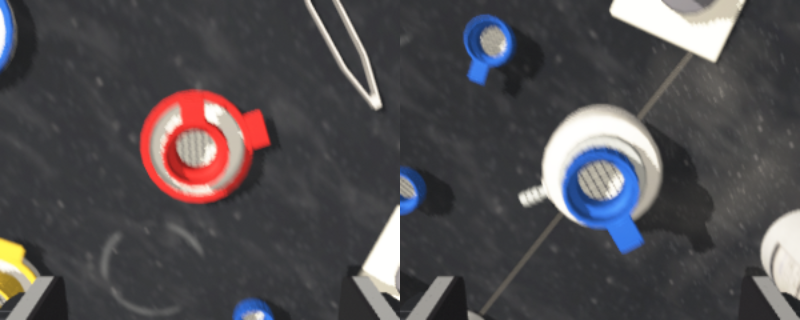

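Red strainer stands upright in its dish (crop (195,148)). The blue cup is at crop (601,189), and the closing line clears its tab. I'll grip blue.

>>> {"name": "send_rows", "arguments": {"rows": [{"x": -0.008,"y": 0.002,"z": 0.15,"wx": 0,"wy": 0,"wz": 0,"hand": 1},{"x": 0,"y": 0,"z": 0.16,"wx": 0,"wy": 0,"wz": 0,"hand": 1},{"x": 0,"y": 0,"z": 0.16,"wx": 0,"wy": 0,"wz": 0,"hand": 1},{"x": 0,"y": 0,"z": 0.15,"wx": 0,"wy": 0,"wz": 0,"hand": 1},{"x": 0,"y": 0,"z": 0.12,"wx": 0,"wy": 0,"wz": 0,"hand": 1},{"x": 0,"y": 0,"z": 0.08,"wx": 0,"wy": 0,"wz": 0,"hand": 0.7},{"x": 0,"y": 0,"z": 0.05,"wx": 0,"wy": 0,"wz": 0,"hand": 0.6},{"x": 0,"y": 0,"z": 0.02,"wx": 0,"wy": 0,"wz": 0,"hand": 0.5},{"x": 0,"y": 0,"z": 0,"wx": 0,"wy": 0,"wz": 0,"hand": 0.4},{"x": 0,"y": 0,"z": 0,"wx": 0,"wy": 0,"wz": 0,"hand": 0.3}]}}

```text
time: 30.17
tool_pos: [0.5621, 0.178, 0.067]
tool_rot: [0.001, -0.326, 0.945, -0.0]
contact_force: [0.2, 0.4, -0.3]
gripper_width: 0.648
grasp_force: 0.0
```

>>> {"name": "send_rows", "arguments": {"rows": [{"x": 0,"y": 0,"z": 0,"wx": 0,"wy": 0,"wz": 0,"hand": 0.2},{"x": 0,"y": 0,"z": 0,"wx": 0,"wy": 0,"wz": 0,"hand": 0.1},{"x": 0,"y": 0,"z": 0,"wx": 0,"wy": 0,"wz": 0,"hand": 0.05},{"x": 0,"y": 0,"z": 0,"wx": 0,"wy": 0,"wz": 0,"hand": -0.1},{"x": 0,"y": 0,"z": 0,"wx": 0,"wy": 0,"wz": 0,"hand": -1},{"x": 0,"y": 0,"z": 0,"wx": 0,"wy": 0,"wz": 0,"hand": -1},{"x": 0,"y": 0,"z": 0,"wx": 0,"wy": 0,"wz": 0,"hand": -1},{"x": 0,"y": 0,"z": -0.01,"wx": 0,"wy": 0,"wz": 0,"hand": -1},{"x": 0,"y": 0,"z": -0.02,"wx": 0,"wy": 0,"wz": 0,"hand": -1},{"x": 0,"y": 0,"z": -0.03,"wx": 0,"wy": 0,"wz": 0,"hand": -1}]}}

```text
time: 31.0
tool_pos: [0.5606, 0.178, 0.0744]
tool_rot: [-0.001, -0.326, 0.945, 0.0]
contact_force: [0.2, -0.2, -0.5]
gripper_width: 0.509
grasp_force: 60.9
```

```bash
python3 - <<'E'
from h import *
go(0.4935,-0.233,0.21)
E
```

```text
shift [ 2.043 -1.881 -0.903] turn [ 0.001 -0.001  0.   ] closing 128.1 j [ 0.18  0.11  1.82  0.    1.21 -2.05] t 31.0
 shift in turned axes [ 2.042 -1.881 -0.904]
```

>>> {"name": "send_rows", "arguments": {"rows": [{"x": 0,"y": 0,"z": -0.1,"wx": 0,"wy": 0,"wz": 0,"hand": -1},{"x": 0,"y": 0,"z": -0.16,"wx": 0,"wy": 0,"wz": 0,"hand": -1},{"x": 0,"y": 0,"z": -0.16,"wx": 0,"wy": 0,"wz": 0,"hand": -1},{"x": 0,"y": 0,"z": -0.16,"wx": 0,"wy": 0,"wz": 0,"hand": -1},{"x": 0,"y": 0,"z": -0.16,"wx": 0,"wy": 0,"wz": 0,"hand": -1},{"x": 0.06,"y": -0.06,"z": -0.16,"wx": 0,"wy": 0,"wz": 0,"hand": -1},{"x": 0.12,"y": -0.11,"z": 0,"wx": 0,"wy": 0,"wz": 0,"hand": -1},{"x": 0.16,"y": -0.15,"z": 0,"wx": 0,"wy": 0,"wz": 0,"hand": -1},{"x": 0.16,"y": -0.15,"z": 0,"wx": 0,"wy": 0,"wz": 0,"hand": -1},{"x": 0.16,"y": -0.15,"z": 0,"wx": 0,"wy": 0,"wz": 0,"hand": -1}]}}

```text
time: 31.83
tool_pos: [0.5401, 0.0428, 0.2102]
tool_rot: [0.0, -0.327, 0.945, -0.0]
contact_force: [1.5, 0.6, -1.1]
gripper_width: 0.51
grasp_force: 61.0
```

>>> {"name": "send_rows", "arguments": {"rows": [{"x": 0.16,"y": -0.15,"z": 0,"wx": 0,"wy": 0,"wz": 0,"hand": -1},{"x": 0.16,"y": -0.15,"z": 0,"wx": 0,"wy": 0,"wz": 0,"hand": -1},{"x": 0.16,"y": -0.15,"z": 0,"wx": 0,"wy": 0,"wz": 0,"hand": -1},{"x": 0.16,"y": -0.15,"z": 0,"wx": 0,"wy": 0,"wz": 0,"hand": -1},{"x": 0.16,"y": -0.15,"z": 0,"wx": 0,"wy": 0,"wz": 0,"hand": -1},{"x": 0.16,"y": -0.15,"z": 0,"wx": 0,"wy": 0,"wz": 0,"hand": -1},{"x": 0.16,"y": -0.14,"z": 0,"wx": 0,"wy": 0,"wz": 0,"hand": -1},{"x": 0.16,"y": -0.14,"z": 0,"wx": 0,"wy": 0,"wz": 0,"hand": -1},{"x": 0.1,"y": -0.09,"z": 0,"wx": 0,"wy": 0,"wz": 0,"hand": -1},{"x": 0,"y": 0,"z": 0,"wx": 0,"wy": 0,"wz": 0,"hand": -1}]}}

```text
time: 32.67
tool_pos: [0.4941, -0.2372, 0.21]
tool_rot: [-0.0, -0.324, 0.946, -0.001]
contact_force: [-0.0, -0.9, -0.3]
gripper_width: 0.513
grasp_force: 61.0
```

>>> {"name": "send_rows", "arguments": {"rows": [{"x": 0,"y": 0,"z": 0,"wx": 0,"wy": 0,"wz": 0,"hand": -1},{"x": 0,"y": 0,"z": 0,"wx": 0,"wy": 0,"wz": 0,"hand": -1},{"x": 0,"y": 0,"z": 0,"wx": 0,"wy": 0,"wz": 0,"hand": -1},{"x": 0,"y": 0,"z": 0,"wx": 0,"wy": 0,"wz": 0,"hand": -1},{"x": 0,"y": 0,"z": 0,"wx": 0,"wy": 0,"wz": 0,"hand": -1},{"x": 0,"y": 0,"z": 0,"wx": 0,"wy": 0,"wz": 0,"hand": -1},{"x": 0,"y": 0,"z": 0,"wx": 0,"wy": 0,"wz": 0,"hand": -1},{"x": 0,"y": 0,"z": 0,"wx": 0,"wy": 0,"wz": 0,"hand": -1},{"x": 0,"y": 0,"z": 0,"wx": 0,"wy": 0,"wz": 0,"hand": -1},{"x": 0,"y": 0,"z": 0,"wx": 0,"wy": 0,"wz": 0,"hand": -1}]}}

```text
time: 33.5
tool_pos: [0.4951, -0.2338, 0.2099]
tool_rot: [0.0, -0.326, 0.945, -0.0]
contact_force: [-0.9, 0.0, 0.5]
gripper_width: 0.512
grasp_force: 61.0
```

```bash
python3 - <<'E'
from h import *
import pickle
go(0.4935,-0.233,0.03)
W=calibration("wrist");f=grab_frame("wrist");cv2.imwrite("pics/w11.png",f);pickle.dump(W,open("w11.pkl","wb"))
print(proj(W,(.4935,-.233,.0145)))
for s,c,m in blobs(f,113,12,130):
    print(s,c)
    if s[4]>2000:
        for r in range(s[1],230,6):
            q=np.where(m[r])[0]; print(r,q.min(),q.max(),end="; ") if len(q) else 0
E
```

```text
shift [0.005 0.011 1.199] turn [-0.  0.  0.] closing 128.1 j [-0.58 -0.12  1.82  0.    1.44 -2.81] t 33.5
 shift in turned axes [0.005 0.011 1.199]
[283.28237959 177.42888403]
[ 244  125   81   89 1693] [288.6 165.4]
[ 228  219  113  146 9567] [286.4 288.9]
219 272 289; 225 256 306;
```

>>> {"name": "send_rows", "arguments": {"rows": [{"x": 0.018,"y": 0.011,"z": 0.1,"wx": 0,"wy": 0,"wz": 0,"hand": -1},{"x": 0,"y": 0,"z": 0.15,"wx": 0,"wy": 0,"wz": 0,"hand": -1},{"x": 0,"y": 0,"z": 0.16,"wx": 0,"wy": 0,"wz": 0,"hand": -1},{"x": 0,"y": 0,"z": 0.16,"wx": 0,"wy": 0,"wz": 0,"hand": -1},{"x": 0,"y": 0,"z": 0.16,"wx": 0,"wy": 0,"wz": 0,"hand": -1},{"x": 0,"y": 0,"z": 0.16,"wx": 0,"wy": 0,"wz": 0,"hand": -1},{"x": 0,"y": 0,"z": 0.15,"wx": 0,"wy": 0,"wz": 0,"hand": -1},{"x": 0,"y": 0,"z": 0.1,"wx": 0,"wy": 0,"wz": 0,"hand": -1},{"x": 0,"y": 0,"z": 0.05,"wx": 0,"wy": 0,"wz": 0,"hand": -1},{"x": 0,"y": 0,"z": 0.02,"wx": 0,"wy": 0,"wz": 0,"hand": -1}]}}

```text
time: 34.38
tool_pos: [0.491, -0.2337, 0.0268]
tool_rot: [-0.001, -0.326, 0.945, 0.001]
contact_force: [0.4, -1.0, 1.3]
gripper_width: 0.509
grasp_force: 61.0
```

>>> {"name": "send_rows", "arguments": {"rows": [{"x": 0,"y": 0,"z": 0.02,"wx": 0,"wy": 0,"wz": 0,"hand": -1},{"x": 0,"y": 0,"z": 0.008,"wx": 0,"wy": 0,"wz": 0,"hand": -1},{"x": 0,"y": 0,"z": 0,"wx": 0,"wy": 0,"wz": 0,"hand": -1},{"x": 0,"y": 0,"z": 0,"wx": 0,"wy": 0,"wz": 0,"hand": -1},{"x": 0,"y": 0,"z": 0,"wx": 0,"wy": 0,"wz": 0,"hand": -1},{"x": 0,"y": 0,"z": 0,"wx": 0,"wy": 0,"wz": 0,"hand": -1},{"x": 0,"y": 0,"z": 0,"wx": 0,"wy": 0,"wz": 0,"hand": -1},{"x": 0,"y": 0,"z": 0,"wx": 0,"wy": 0,"wz": 0,"hand": -1},{"x": 0,"y": 0,"z": 0,"wx": 0,"wy": 0,"wz": 0,"hand": -1},{"x": 0,"y": 0,"z": 0,"wx": 0,"wy": 0,"wz": 0,"hand": -1}]}}

```text
time: 35.22
tool_pos: [0.4919, -0.2342, 0.0242]
tool_rot: [-0.0, -0.326, 0.945, -0.0]
contact_force: [0.8, 0.4, 0.3]
gripper_width: 0.511
grasp_force: 61.0
```

>>> {"name": "send_rows", "arguments": {"rows": [{"x": 0,"y": 0,"z": 0.01,"wx": 0,"wy": 0,"wz": 0,"hand": -1},{"x": 0,"y": 0,"z": 0.008,"wx": 0,"wy": 0,"wz": 0,"hand": -1},{"x": 0,"y": 0,"z": 0.005,"wx": 0,"wy": 0,"wz": 0,"hand": -1},{"x": 0,"y": 0,"z": 0,"wx": 0,"wy": 0,"wz": 0,"hand": -1},{"x": 0,"y": 0,"z": 0,"wx": 0,"wy": 0,"wz": 0,"hand": -1},{"x": 0,"y": 0,"z": 0,"wx": 0,"wy": 0,"wz": 0,"hand": -1},{"x": 0,"y": 0,"z": 0,"wx": 0,"wy": 0,"wz": 0,"hand": -1},{"x": 0,"y": 0,"z": 0,"wx": 0,"wy": 0,"wz": 0,"hand": -1},{"x": 0,"y": 0,"z": 0,"wx": 0,"wy": 0,"wz": 0,"hand": -1},{"x": 0,"y": 0,"z": 0,"wx": 0,"wy": 0,"wz": 0,"hand": -1}]}}

```text
time: 36.05
tool_pos: [0.492, -0.2342, 0.0209]
tool_rot: [-0.0, -0.326, 0.945, -0.0]
contact_force: [-1.1, 0.8, 3.3]
gripper_width: 0.514
grasp_force: 61.3
```

>>> {"name": "send_rows", "arguments": {"rows": [{"x": 0,"y": 0,"z": 0.004,"wx": 0,"wy": 0,"wz": 0,"hand": -1},{"x": 0,"y": 0,"z": 0.003,"wx": 0,"wy": 0,"wz": 0,"hand": -1},{"x": 0,"y": 0,"z": 0,"wx": 0,"wy": 0,"wz": 0,"hand": -1},{"x": 0,"y": 0,"z": 0,"wx": 0,"wy": 0,"wz": 0,"hand": -1},{"x": 0,"y": 0,"z": 0,"wx": 0,"wy": 0,"wz": 0,"hand": -1},{"x": 0,"y": 0,"z": 0,"wx": 0,"wy": 0,"wz": 0,"hand": -1},{"x": 0,"y": 0,"z": 0,"wx": 0,"wy": 0,"wz": 0,"hand": -1},{"x": 0,"y": 0,"z": 0,"wx": 0,"wy": 0,"wz": 0,"hand": -1},{"x": 0,"y": 0,"z": 0,"wx": 0,"wy": 0,"wz": 0,"hand": -1},{"x": 0,"y": 0,"z": 0,"wx": 0,"wy": 0,"wz": 0,"hand": -1}]}}

```text
time: 36.88
tool_pos: [0.492, -0.2342, 0.0208]
tool_rot: [-0.0, -0.326, 0.945, 0.0]
contact_force: [-4.6, 3.2, 9.9]
gripper_width: 0.507
grasp_force: 62.0
```

>>> {"name": "send_rows", "arguments": {"rows": [{"x": 0,"y": 0,"z": -0.006,"wx": 0,"wy": 0,"wz": 0,"hand": -1},{"x": 0,"y": 0,"z": 0,"wx": 0,"wy": 0,"wz": 0,"hand": -1},{"x": 0,"y": 0,"z": 0,"wx": 0,"wy": 0,"wz": 0,"hand": 0.04},{"x": 0,"y": 0,"z": 0,"wx": 0,"wy": 0,"wz": 0,"hand": 0.1},{"x": 0,"y": 0,"z": 0,"wx": 0,"wy": 0,"wz": 0,"hand": 0.2},{"x": 0,"y": 0,"z": 0,"wx": 0,"wy": 0,"wz": 0,"hand": 0.4},{"x": 0,"y": 0,"z": 0,"wx": 0,"wy": 0,"wz": 0,"hand": 0.6},{"x": 0,"y": 0,"z": 0,"wx": 0,"wy": 0,"wz": 0,"hand": 0.6},{"x": 0,"y": 0,"z": -0.05,"wx": 0,"wy": 0,"wz": 0,"hand": 0.6},{"x": 0,"y": 0,"z": -0.1,"wx": 0,"wy": 0,"wz": 0,"hand": 0.6}]}}

```text
time: 37.72
tool_pos: [0.4904, -0.2332, 0.0415]
tool_rot: [-0.001, -0.326, 0.945, 0.002]
contact_force: [-0.1, 1.2, -0.8]
gripper_width: 0.799
grasp_force: 0.0
```

>>> {"name": "send_rows", "arguments": {"rows": [{"x": 0,"y": 0,"z": -0.2,"wx": 0,"wy": 0,"wz": 0,"hand": 1},{"x": 0,"y": 0,"z": -0.2,"wx": 0,"wy": 0,"wz": 0,"hand": 1},{"x": 0,"y": 0,"z": -0.2,"wx": 0,"wy": 0,"wz": 0,"hand": 1},{"x": 0,"y": 0,"z": -0.2,"wx": 0,"wy": 0,"wz": 0,"hand": 1},{"x": 0,"y": 0,"z": -0.2,"wx": 0,"wy": 0,"wz": 0,"hand": 1},{"x": 0,"y": 0,"z": -0.05,"wx": 0,"wy": 0,"wz": 0,"hand": 1},{"x": 0,"y": 0,"z": 0,"wx": 0,"wy": 0,"wz": 0.133,"hand": 1},{"x": 0,"y": 0,"z": 0,"wx": 0,"wy": 0,"wz": 0.133,"hand": 1},{"x": 0,"y": 0,"z": 0,"wx": 0,"wy": 0,"wz": 0.133,"hand": 1},{"x": 0,"y": 0,"z": 0,"wx": 0,"wy": 0,"wz": 0.133,"hand": 1}]}}

```text
time: 38.55
tool_pos: [0.4917, -0.234, 0.2003]
tool_rot: [-0.0, -0.12, 0.993, 0.0]
contact_force: [-0.3, -0.6, 0.6]
gripper_width: 0.999
grasp_force: 0.0
```

```bash
python3 - <<'E'
from h import *
import pickle
go(0.430,0.146,0.20,104)
f=grab_frame("wrist");cv2.imwrite("pics/w12_.png",f)
for b in blobs(f,113,12,130): print(b[0],b[1])
E
```

```text
shift [-0.206  2.558  0.003] turn [ 0.    -0.    -0.004] closing 103.8 j [-0.58 -0.12  1.83  0.    1.43 -2.39] t 38.5
 shift in turned axes [-2.140e-01  2.558e+00  2.000e-03]
[ 241  125   84   95 3390] [284.3 177.8]
[ 519  275   41   48 1253] [538.8 295.6]
```

>>> {"name": "send_rows", "arguments": {"rows": [{"x": -0.01,"y": 0.1,"z": 0,"wx": 0,"wy": 0,"wz": 0,"hand": 1},{"x": -0.01,"y": 0.17,"z": 0,"wx": 0,"wy": 0,"wz": 0,"hand": 1},{"x": -0.02,"y": 0.22,"z": 0,"wx": 0,"wy": 0,"wz": 0,"hand": 1},{"x": -0.02,"y": 0.22,"z": 0,"wx": 0,"wy": 0,"wz": 0,"hand": 1},{"x": -0.02,"y": 0.22,"z": 0,"wx": 0,"wy": 0,"wz": 0,"hand": 1},{"x": -0.02,"y": 0.22,"z": 0,"wx": 0,"wy": 0,"wz": 0,"hand": 1},{"x": -0.02,"y": 0.22,"z": 0,"wx": 0,"wy": 0,"wz": 0,"hand": 1},{"x": -0.02,"y": 0.22,"z": 0,"wx": 0,"wy": 0,"wz": 0,"hand": 1},{"x": -0.02,"y": 0.22,"z": 0,"wx": 0,"wy": 0,"wz": 0,"hand": 1},{"x": -0.02,"y": 0.22,"z": 0,"wx": 0,"wy": 0,"wz": 0,"hand": 1}]}}

```text
time: 39.43
tool_pos: [0.4426, 0.0697, 0.2004]
tool_rot: [0.0, -0.124, 0.992, 0.0]
contact_force: [0.7, 0.3, 0.6]
gripper_width: 0.997
grasp_force: 0.0
```

>>> {"name": "send_rows", "arguments": {"rows": [{"x": -0.01,"y": 0.22,"z": 0,"wx": 0,"wy": 0,"wz": 0,"hand": 1},{"x": -0.01,"y": 0.18,"z": 0,"wx": 0,"wy": 0,"wz": 0,"hand": 1},{"x": -0.01,"y": 0.13,"z": 0,"wx": 0,"wy": 0,"wz": 0,"hand": 1},{"x": 0,"y": 0,"z": 0,"wx": 0,"wy": 0,"wz": 0,"hand": 1},{"x": 0,"y": 0,"z": 0,"wx": 0,"wy": 0,"wz": 0,"hand": 1},{"x": 0,"y": 0,"z": 0,"wx": 0,"wy": 0,"wz": 0,"hand": 1},{"x": 0,"y": 0,"z": 0,"wx": 0,"wy": 0,"wz": 0,"hand": 1},{"x": 0,"y": 0,"z": 0,"wx": 0,"wy": 0,"wz": 0,"hand": 1},{"x": 0,"y": 0,"z": 0,"wx": 0,"wy": 0,"wz": 0,"hand": 1},{"x": 0,"y": 0,"z": 0,"wx": 0,"wy": 0,"wz": 0,"hand": 1}]}}

```text
time: 40.27
tool_pos: [0.429, 0.1453, 0.2006]
tool_rot: [0.0, -0.122, 0.992, -0.0]
contact_force: [0.0, -0.1, 0.7]
gripper_width: 0.998
grasp_force: 0.0
```

```bash
python3 - <<'E'
from h import *
import pickle
go(0.430,0.146,0.0255,104)
W=calibration("wrist");f=grab_frame("wrist");cv2.imwrite("pics/w13.png",f);pickle.dump(W,open("w13.pkl","wb"))
p=proj(W,(.430,.146,.021));print(p,proj(W,(.430,.146,.041)))
t=grab_frame("top");cv2.imwrite("pics/t13.png",t)
a=cv2.imread("pics/w12_.png")
cv2.imwrite("pics/m2.png",np.hstack([cv2.resize(f[60:300,130:430],(400,320)),cv2.resize(a[60:300,130:430],(400,320))]))
E
```

```text
shift [-0.008  0.003  1.167] turn [-0.     0.     0.001] closing 104.1 j [ 0.16 -0.36  2.03 -0.    1.47 -1.65] t 40.3
 shift in turned axes [-0.008  0.003  1.167]
[282.14544565 183.024293  ] [282.14660905 188.13525564]
```

View pics/m2.png

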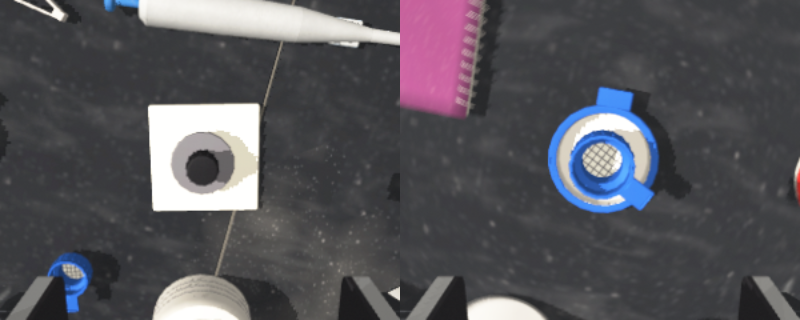

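Blue strainer stands in its dish and the lid is centred on the tile at crop (202,163). Before picking up the lid I'll measure the open mouth from straight above.

>>> {"name": "send_rows", "arguments": {"rows": [{"x": -0.15,"y": 0,"z": 0,"wx": 0,"wy": 0,"wz": 0,"hand": 1},{"x": -0.2,"y": 0,"z": 0,"wx": 0,"wy": 0,"wz": 0,"hand": 1},{"x": -0.2,"y": 0,"z": 0,"wx": 0,"wy": 0,"wz": 0,"hand": 1},{"x": -0.2,"y": 0,"z": 0,"wx": 0,"wy": 0,"wz": 0,"hand": 1},{"x": -0.15,"y": 0,"z": 0,"wx": 0,"wy": 0,"wz": 0,"hand": 1},{"x": 0,"y": 0,"z": 0,"wx": 0,"wy": 0,"wz": 0,"hand": 1},{"x": 0,"y": 0,"z": 0,"wx": 0,"wy": 0,"wz": 0,"hand": 1},{"x": 0,"y": 0,"z": 0,"wx": 0,"wy": 0,"wz": 0,"hand": 1},{"x": 0,"y": 0,"z": 0,"wx": 0,"wy": 0,"wz": 0,"hand": 1},{"x": 0,"y": 0,"z": 0,"wx": 0,"wy": 0,"wz": 0,"hand": 1}]}}

```text
time: 41.2
tool_pos: [0.5589, 0.1787, 0.2007]
tool_rot: [0.0, -0.123, 0.992, -0.0]
contact_force: [0.2, 0.3, -0.2]
gripper_width: 0.997
grasp_force: 0.0
```

```bash
python3 - <<'E'
from h import *
import pickle
go(0.561,0.178,0.08,104)
W=calibration("wrist");f=grab_frame("wrist");cv2.imwrite("pics/w14.png",f);pickle.dump(W,open("w14.pkl","wb"))
p=proj(W,(.561,.178,.06));print(p); x,y=(p-40).astype(int);print(x,y)
cv2.imwrite("pics/c14.png",cv2.resize(f[y:y+80,x:x+80],(640,640),interpolation=cv2.INTER_CUBIC)[:600])
E
```

```text
shift [-0.012 -0.008  0.805] turn [-0.     0.     0.003] closing 104.1 j [ 0.18 -0.02  1.73 -0.    1.42 -1.63] t 41.2
 shift in turned axes [-0.012 -0.008  0.805]
[280.2431413  194.29741361]
240 154
```

View pics/c14.png

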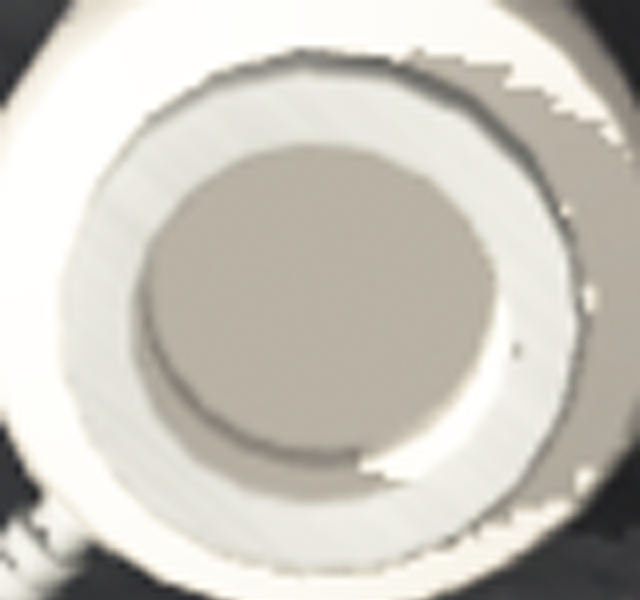

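The mouth bore is centred at crop (320,322), so px (279.6,193.8) and world about (0.5607,0.1774). I'll fetch the lid.

>>> {"name": "send_rows", "arguments": {"rows": [{"x": 0.14,"y": 0,"z": 0,"wx": 0,"wy": 0,"wz": 0,"hand": 1},{"x": 0.2,"y": 0,"z": 0,"wx": 0,"wy": 0,"wz": 0,"hand": 1},{"x": 0.2,"y": 0,"z": 0,"wx": 0,"wy": 0,"wz": 0,"hand": 1},{"x": 0.2,"y": 0,"z": 0,"wx": 0,"wy": 0,"wz": 0,"hand": 1},{"x": 0.153,"y": -0.006,"z": 0.05,"wx": 0,"wy": 0,"wz": 0,"hand": 1},{"x": 0,"y": 0,"z": 0.15,"wx": 0,"wy": 0,"wz": 0,"hand": 1},{"x": 0,"y": 0,"z": 0.15,"wx": 0,"wy": 0,"wz": 0,"hand": 1},{"x": 0,"y": 0,"z": 0.15,"wx": 0,"wy": 0,"wz": 0,"hand": 1},{"x": 0,"y": 0,"z": 0.15,"wx": 0,"wy": 0,"wz": 0,"hand": 1},{"x": 0,"y": 0,"z": 0.15,"wx": 0,"wy": 0,"wz": 0,"hand": 1}]}}

```text
time: 42.08
tool_pos: [0.4297, 0.1452, 0.08]
tool_rot: [0.001, -0.123, 0.992, 0.0]
contact_force: [-0.2, 0.3, -0.1]
gripper_width: 0.995
grasp_force: 0.0
```

>>> {"name": "send_rows", "arguments": {"rows": [{"x": 0,"y": 0,"z": 0.15,"wx": 0,"wy": 0,"wz": 0,"hand": 0.5},{"x": 0,"y": 0,"z": 0.1,"wx": 0,"wy": 0,"wz": 0,"hand": 0.2},{"x": 0,"y": 0,"z": 0.06,"wx": 0,"wy": 0,"wz": 0,"hand": 0},{"x": 0,"y": 0,"z": 0.03,"wx": 0,"wy": 0,"wz": 0,"hand": 0},{"x": 0,"y": 0,"z": 0.01,"wx": 0,"wy": 0,"wz": 0,"hand": -0.2},{"x": 0,"y": 0,"z": 0,"wx": 0,"wy": 0,"wz": 0,"hand": -0.3},{"x": 0,"y": 0,"z": 0,"wx": 0,"wy": 0,"wz": 0,"hand": -0.3},{"x": 0,"y": 0,"z": 0,"wx": 0,"wy": 0,"wz": 0,"hand": -0.3},{"x": 0,"y": 0,"z": 0,"wx": 0,"wy": 0,"wz": 0,"hand": -0.3},{"x": 0,"y": 0,"z": 0,"wx": 0,"wy": 0,"wz": 0,"hand": -0.3}]}}

```text
time: 42.92
tool_pos: [0.4305, 0.1454, 0.0287]
tool_rot: [0.001, -0.123, 0.992, 0.0]
contact_force: [-0.5, -0.3, -0.6]
gripper_width: 0.348
grasp_force: 0.0
```

```bash
python3 - <<'E'
from h import *
go(0.4292,0.1452,0.0257,104)
E
```

```text
shift [0.009 0.001 0.02 ] turn [-0.     0.002  0.003] closing 104.1 j [ 0.16 -0.14  2.16 -0.    1.12 -1.66] t 42.9
 shift in turned axes [0.009 0.001 0.02 ]
```

>>> {"name": "send_rows", "arguments": {"rows": [{"x": 0.008,"y": 0,"z": 0.016,"wx": 0,"wy": 0,"wz": 0,"hand": -0.3},{"x": 0,"y": 0,"z": 0,"wx": 0,"wy": 0,"wz": 0,"hand": -0.4},{"x": 0,"y": 0,"z": 0,"wx": 0,"wy": 0,"wz": 0,"hand": -0.6},{"x": 0,"y": 0,"z": 0,"wx": 0,"wy": 0,"wz": 0,"hand": -1},{"x": 0,"y": 0,"z": 0,"wx": 0,"wy": 0,"wz": 0,"hand": -1},{"x": 0,"y": 0,"z": 0,"wx": 0,"wy": 0,"wz": 0,"hand": -1},{"x": 0,"y": 0,"z": 0,"wx": 0,"wy": 0,"wz": 0,"hand": -1},{"x": 0,"y": 0,"z": 0,"wx": 0,"wy": 0,"wz": 0,"hand": -1},{"x": 0,"y": 0,"z": 0,"wx": 0,"wy": 0,"wz": 0,"hand": -1},{"x": 0,"y": 0,"z": 0,"wx": 0,"wy": 0,"wz": 0,"hand": -1}]}}

```text
time: 43.75
tool_pos: [0.4289, 0.145, 0.0256]
tool_rot: [0.0, -0.123, 0.992, -0.0]
contact_force: [0.5, -0.5, 0.2]
gripper_width: 0.227
grasp_force: 58.7
```

>>> {"name": "send_rows", "arguments": {"rows": [{"x": 0,"y": 0,"z": -0.05,"wx": 0,"wy": 0,"wz": 0,"hand": -1},{"x": 0,"y": 0,"z": -0.12,"wx": 0,"wy": 0,"wz": 0,"hand": -1},{"x": 0,"y": 0,"z": -0.16,"wx": 0,"wy": 0,"wz": 0,"hand": -1},{"x": 0,"y": 0,"z": -0.16,"wx": 0,"wy": 0,"wz": 0,"hand": -1},{"x": 0,"y": 0,"z": -0.1,"wx": 0,"wy": 0,"wz": 0,"hand": -1},{"x": -0.12,"y": 0,"z": 0,"wx": 0,"wy": 0,"wz": 0,"hand": -1},{"x": -0.16,"y": 0,"z": 0,"wx": 0,"wy": 0,"wz": 0,"hand": -1},{"x": -0.16,"y": 0,"z": 0,"wx": 0,"wy": 0,"wz": 0,"hand": -1},{"x": -0.16,"y": 0,"z": 0,"wx": 0,"wy": 0,"wz": 0,"hand": -1},{"x": -0.16,"y": 0,"z": 0,"wx": 0,"wy": 0,"wz": 0,"hand": -1}]}}

```text
time: 44.58
tool_pos: [0.5404, 0.1731, 0.1146]
tool_rot: [0.0, -0.123, 0.992, -0.0]
contact_force: [0.0, 0.3, -1.5]
gripper_width: 0.228
grasp_force: 58.7
```

>>> {"name": "send_rows", "arguments": {"rows": [{"x": -0.1,"y": 0,"z": 0,"wx": 0,"wy": 0,"wz": 0,"hand": -1},{"x": -0.04,"y": 0,"z": 0,"wx": 0,"wy": 0,"wz": 0,"hand": -1},{"x": 0,"y": 0,"z": 0,"wx": 0,"wy": 0,"wz": 0,"hand": -1},{"x": 0,"y": 0,"z": 0,"wx": 0,"wy": 0,"wz": 0,"hand": -1},{"x": 0,"y": 0,"z": 0,"wx": 0,"wy": 0,"wz": 0,"hand": -1},{"x": 0,"y": 0,"z": 0,"wx": 0,"wy": 0,"wz": 0,"hand": -1},{"x": 0,"y": 0,"z": 0,"wx": 0,"wy": 0,"wz": 0,"hand": -1},{"x": 0,"y": 0,"z": 0,"wx": 0,"wy": 0,"wz": 0,"hand": -1},{"x": 0,"y": 0,"z": 0,"wx": 0,"wy": 0,"wz": 0,"hand": -1},{"x": 0,"y": 0,"z": 0,"wx": 0,"wy": 0,"wz": 0,"hand": -1}]}}

```text
time: 45.42
tool_pos: [0.5596, 0.1779, 0.1142]
tool_rot: [0.0, -0.123, 0.992, -0.0]
contact_force: [-0.6, -0.2, 0.4]
gripper_width: 0.228
grasp_force: 58.7
```

```bash
python3 - <<'E'
from h import *
go(0.5607,0.1774,0.083)
E
```

```text
shift [-0.006 -0.005  0.208] turn [-0.  0.  0.] closing 104.1 j [ 0.18  0.06  1.8  -0.    1.27 -1.64] t 45.4
 shift in turned axes [-0.006 -0.005  0.208]
```

>>> {"name": "send_rows", "arguments": {"rows": [{"x": -0.006,"y": -0.005,"z": 0.05,"wx": 0,"wy": 0,"wz": 0,"hand": -1},{"x": 0,"y": 0,"z": 0.07,"wx": 0,"wy": 0,"wz": 0,"hand": -1},{"x": 0,"y": 0,"z": 0.05,"wx": 0,"wy": 0,"wz": 0,"hand": -1},{"x": 0,"y": 0,"z": 0.03,"wx": 0,"wy": 0,"wz": 0,"hand": -1},{"x": 0,"y": 0,"z": 0,"wx": 0,"wy": 0,"wz": 0,"hand": -1},{"x": 0,"y": 0,"z": 0,"wx": 0,"wy": 0,"wz": 0,"hand": -1},{"x": 0,"y": 0,"z": 0,"wx": 0,"wy": 0,"wz": 0,"hand": -1},{"x": 0,"y": 0,"z": 0,"wx": 0,"wy": 0,"wz": 0,"hand": -1},{"x": 0,"y": 0,"z": 0,"wx": 0,"wy": 0,"wz": 0,"hand": -1},{"x": 0,"y": 0,"z": 0,"wx": 0,"wy": 0,"wz": 0,"hand": -1}]}}

```text
time: 46.25
tool_pos: [0.5612, 0.1775, 0.0847]
tool_rot: [0.0, -0.123, 0.992, 0.0]
contact_force: [0.6, -0.0, -0.2]
gripper_width: 0.227
grasp_force: 58.7
```

>>> {"name": "send_rows", "arguments": {"rows": [{"x": 0,"y": 0,"z": 0.01,"wx": 0,"wy": 0,"wz": 0,"hand": -1},{"x": 0,"y": 0,"z": 0.01,"wx": 0,"wy": 0,"wz": 0,"hand": -1},{"x": 0,"y": 0,"z": 0.01,"wx": 0,"wy": 0,"wz": 0,"hand": -1},{"x": 0,"y": 0,"z": 0.01,"wx": 0,"wy": 0,"wz": 0,"hand": -1},{"x": 0,"y": 0,"z": 0,"wx": 0,"wy": 0,"wz": 0,"hand": -1},{"x": 0,"y": 0,"z": 0,"wx": 0,"wy": 0,"wz": 0,"hand": -1},{"x": 0,"y": 0,"z": 0,"wx": 0,"wy": 0,"wz": 0,"hand": -1},{"x": 0,"y": 0,"z": 0,"wx": 0,"wy": 0,"wz": 0,"hand": -1},{"x": 0,"y": 0,"z": 0,"wx": 0,"wy": 0,"wz": 0,"hand": -1},{"x": 0,"y": 0,"z": 0,"wx": 0,"wy": 0,"wz": 0,"hand": -1}]}}

```text
time: 47.08
tool_pos: [0.5609, 0.1774, 0.0782]
tool_rot: [0.0, -0.123, 0.992, -0.0]
contact_force: [-0.2, -0.2, -0.0]
gripper_width: 0.229
grasp_force: 58.7
```

No force and already 1.4 mm below the rim plane, so I'll go on down.

>>> {"name": "send_rows", "arguments": {"rows": [{"x": 0,"y": 0,"z": 0.01,"wx": 0,"wy": 0,"wz": 0,"hand": -1},{"x": 0,"y": 0,"z": 0.01,"wx": 0,"wy": 0,"wz": 0,"hand": -1},{"x": 0,"y": 0,"z": 0.01,"wx": 0,"wy": 0,"wz": 0,"hand": -1},{"x": 0,"y": 0,"z": 0.008,"wx": 0,"wy": 0,"wz": 0,"hand": -1},{"x": 0,"y": 0,"z": 0,"wx": 0,"wy": 0,"wz": 0,"hand": -1},{"x": 0,"y": 0,"z": 0,"wx": 0,"wy": 0,"wz": 0,"hand": -1},{"x": 0,"y": 0,"z": 0,"wx": 0,"wy": 0,"wz": 0,"hand": -1},{"x": 0,"y": 0,"z": 0,"wx": 0,"wy": 0,"wz": 0,"hand": -1},{"x": 0,"y": 0,"z": 0,"wx": 0,"wy": 0,"wz": 0,"hand": -1},{"x": 0,"y": 0,"z": 0,"wx": 0,"wy": 0,"wz": 0,"hand": -1}]}}

```text
time: 47.92
tool_pos: [0.5609, 0.1774, 0.0725]
tool_rot: [0.0, -0.123, 0.992, 0.0]
contact_force: [0.4, 0.8, -0.4]
gripper_width: 0.224
grasp_force: 58.7
```

>>> {"name": "send_rows", "arguments": {"rows": [{"x": 0,"y": 0,"z": 0.008,"wx": 0,"wy": 0,"wz": 0,"hand": -1},{"x": 0,"y": 0,"z": 0.006,"wx": 0,"wy": 0,"wz": 0,"hand": -1},{"x": 0,"y": 0,"z": 0.004,"wx": 0,"wy": 0,"wz": 0,"hand": -1},{"x": 0,"y": 0,"z": 0,"wx": 0,"wy": 0,"wz": 0,"hand": -1},{"x": 0,"y": 0,"z": 0,"wx": 0,"wy": 0,"wz": 0,"hand": -1},{"x": 0,"y": 0,"z": 0,"wx": 0,"wy": 0,"wz": 0,"hand": -1},{"x": 0,"y": 0,"z": 0,"wx": 0,"wy": 0,"wz": 0,"hand": -1},{"x": 0,"y": 0,"z": 0,"wx": 0,"wy": 0,"wz": 0,"hand": -1},{"x": 0,"y": 0,"z": 0,"wx": 0,"wy": 0,"wz": 0,"hand": -1},{"x": 0,"y": 0,"z": 0,"wx": 0,"wy": 0,"wz": 0,"hand": -1}]}}

```text
time: 48.75
tool_pos: [0.5608, 0.1774, 0.0697]
tool_rot: [-0.0, -0.123, 0.992, -0.0]
contact_force: [0.3, 0.3, -0.9]
gripper_width: 0.224
grasp_force: 58.8
```

>>> {"name": "send_rows", "arguments": {"rows": [{"x": 0,"y": 0,"z": 0.004,"wx": 0,"wy": 0,"wz": 0,"hand": -1},{"x": 0,"y": 0,"z": 0.004,"wx": 0,"wy": 0,"wz": 0,"hand": -1},{"x": 0,"y": 0,"z": 0,"wx": 0,"wy": 0,"wz": 0,"hand": -1},{"x": 0,"y": 0,"z": 0,"wx": 0,"wy": 0,"wz": 0,"hand": -1},{"x": 0,"y": 0,"z": 0,"wx": 0,"wy": 0,"wz": 0,"hand": -1},{"x": 0,"y": 0,"z": 0,"wx": 0,"wy": 0,"wz": 0,"hand": -1},{"x": 0,"y": 0,"z": 0,"wx": 0,"wy": 0,"wz": 0,"hand": -1},{"x": 0,"y": 0,"z": 0,"wx": 0,"wy": 0,"wz": 0,"hand": -1},{"x": 0,"y": 0,"z": 0,"wx": 0,"wy": 0,"wz": 0,"hand": -1},{"x": 0,"y": 0,"z": 0,"wx": 0,"wy": 0,"wz": 0,"hand": -1}]}}

```text
time: 49.58
tool_pos: [0.5613, 0.1775, 0.0696]
tool_rot: [0.0, -0.123, 0.992, 0.0]
contact_force: [-2.7, -0.7, 5.2]
gripper_width: 0.229
grasp_force: 59.3
```

Contact came at exactly the seated height (0.0696). I'll release and withdraw.

>>> {"name": "send_rows", "arguments": {"rows": [{"x": 0,"y": 0,"z": -0.004,"wx": 0,"wy": 0,"wz": 0,"hand": -1},{"x": 0,"y": 0,"z": 0,"wx": 0,"wy": 0,"wz": 0,"hand": -0.5},{"x": 0,"y": 0,"z": 0,"wx": 0,"wy": 0,"wz": 0,"hand": -0.4},{"x": 0,"y": 0,"z": 0,"wx": 0,"wy": 0,"wz": 0,"hand": -0.2},{"x": 0,"y": 0,"z": 0,"wx": 0,"wy": 0,"wz": 0,"hand": 0},{"x": 0,"y": 0,"z": 0,"wx": 0,"wy": 0,"wz": 0,"hand": 0},{"x": 0,"y": 0,"z": 0,"wx": 0,"wy": 0,"wz": 0,"hand": 0},{"x": 0,"y": 0,"z": -0.05,"wx": 0,"wy": 0,"wz": 0,"hand": 0.2},{"x": 0,"y": 0,"z": -0.1,"wx": 0,"wy": 0,"wz": 0,"hand": 0.5},{"x": 0,"y": 0,"z": -0.2,"wx": 0,"wy": 0,"wz": 0,"hand": 1}]}}

```text
time: 50.42
tool_pos: [0.558, 0.1769, 0.1184]
tool_rot: [-0.004, -0.123, 0.992, -0.0]
contact_force: [-0.2, -0.7, -0.2]
gripper_width: 0.863
grasp_force: 0.0
```

>>> {"name": "send_rows", "arguments": {"rows": [{"x": 0,"y": 0,"z": -0.2,"wx": 0,"wy": 0,"wz": 0,"hand": 1},{"x": 0,"y": 0,"z": -0.2,"wx": 0,"wy": 0,"wz": 0,"hand": 1},{"x": 0,"y": 0,"z": -0.1,"wx": 0,"wy": 0,"wz": 0,"hand": 1},{"x": 0.1,"y": 0,"z": 0,"wx": 0,"wy": 0,"wz": 0,"hand": 1},{"x": 0.2,"y": 0,"z": 0,"wx": 0,"wy": 0,"wz": 0,"hand": 1},{"x": 0.2,"y": 0,"z": 0,"wx": 0,"wy": 0,"wz": 0,"hand": 1},{"x": 0.1,"y": 0,"z": 0,"wx": 0,"wy": 0,"wz": 0,"hand": 1},{"x": 0,"y": 0,"z": 0,"wx": 0,"wy": 0,"wz": 0,"hand": 1},{"x": 0,"y": 0,"z": 0,"wx": 0,"wy": 0,"wz": 0,"hand": 1},{"x": 0,"y": 0,"z": 0,"wx": 0,"wy": 0,"wz": 0,"hand": 1}]}}

```text
time: 51.25
tool_pos: [0.4744, 0.1556, 0.1974]
tool_rot: [0.001, -0.123, 0.992, 0.0]
contact_force: [0.9, 0.3, 0.9]
gripper_width: 0.997
grasp_force: 0.0
```

```bash
python3 - <<'E'
from h import *
s=manip.state();print(s["tool_pos"],s["contact_force"])
f=grab_frame("wrist");W=calibration("wrist");sc=grab_frame("scene");t=grab_frame("top")
cv2.imwrite("pics/final_w.png",f);S=calibration("scene")
print("pred lid seated scene knob top",proj(S,(.561,.178,.085)),"wrist disc",proj(W,(.561,.1775,.065)),"knob",proj(W,(.561,.1775,.085)))
x,y=proj(S,(.561,.178,.06)).astype(int)
p=proj(W,(.561,.1775,.07)).astype(int)
a=cv2.resize(sc[y-60:y+60,x-60:x+60],(300,300),interpolation=cv2.INTER_CUBIC)
y0=min(max(p[1]-60,0),300);b=cv2.resize(f[y0:y0+120,p[0]-60:p[0]+60],(300,300),interpolation=cv2.INTER_CUBIC)
c=cv2.resize(t[120:280,140:420],(600,300));print(p[0]-60,y0,x-60,y-60)
cv2.imwrite("pics/fin.png",np.vstack([np.hstack([a,b]),c]))
E
```

```text
[0.47442054 0.15557895 0.19738099] [0.897663   0.32364904 0.91238826]
pred lid seated scene knob top [211.72154664 269.35989247] wrist disc [281.70721825 291.4128593 ] knob [281.67908176 303.89833129]
221 234 152 223
```

View pics/fin.png

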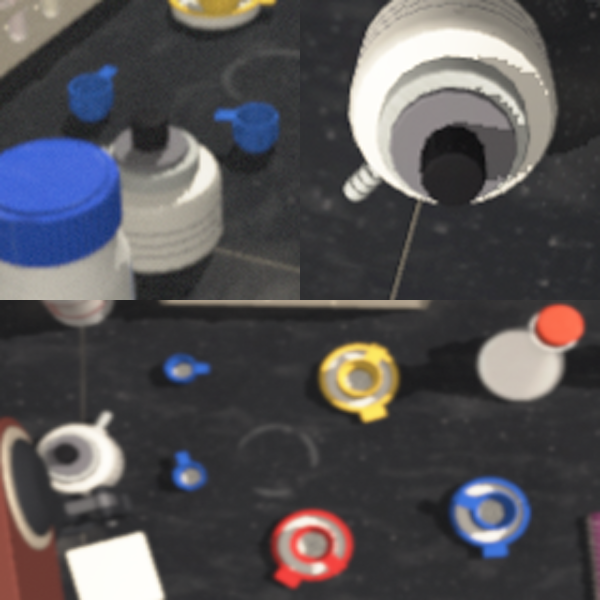

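The lid sits level in the mouth, with its knob at (453,165) in the wrist crop. The three strainers stand in the dishes of their own colours, and the flask and receiver are standing. I'll hand in.

```bash
python3 -c "
from plant import job_done
print(job_done())"
```

```text
the job is handed in; nothing more can be done
None
```

The job is done and handed in at about 51 s: the lid is home on the receiver, each strainer stands upright in the dish of its own colour, and the flask and receiver are standing; the hand-in returned no verdict.

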